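Get the small beaker from behind the bottles onto the stirrer

ROBOT

A 6-joint arm with a two-finger parallel gripper is mounted at the origin on a cart in front of the work surface, level with it; the furniture and walls round the work are solid. World frame = base frame: x ahead of the robot, y to its left, z up, the work surface at z = 0. Lengths are in m, angles in degrees, forces in N, time in s.
With the tool pointing down it reaches from about 0.3 to 0.75 m from the base axis. Payload 8.5 kg.
Tool frame: the origin (TCP) lies midway between the tips of the shut fingers; the grasp point (between the pads) lies behind it (grasp_offset is the z of the grasp point in the tool frame, in m); z points along the fingers, y is the direction in which the jaws open and shut (so a half turn about z gives the same grasp; the last joint's range is limited). The gripper opens to 85 mm and grips with 20 to 120 N. Pads are 22 mm wide; open, the fingers measure 114 mm over their backs; the gripper's body (76 mm by 85 mm) begins 54 mm behind the grasp point. The pads swing forward as they close: fully open they stand 13 mm farther back than shut.
Start: joints at [55.273, 21.807, 74.336, -0, 83.858, -12.336], TCP at [0.21, 0.509, 0.231] pointing down, gripper open.
Joint ranges: [-178.18, 178.18], [-50.72, 133.34], [12.68, 142.11], [-81.47, 261.47], [9.98, 163.14], [-165.26, 165.26]. Speed limits (degrees/s): [136.94, 136.94, 180, 180, 180, 180].

INTERFACE

Orientations are given as a 3x3 rotation matrix whose columns are the frame's x, y, z axes.
In Python, from rig import * gives the robot as it stands.
- The arm moves only by the shell command python3 -m pendant 'ROWS' [FORCE]. ROWS is JSON, one flat list of numbers, 7 for each row, row after row: the finger opening in mm, from 0 to 85.4, then the shift along the tool's x, y, z in units of 50 mm (1.0 is 50 mm), then the turn, a rotation vector about the tool's x, y, z in units of 8 degrees (1.0 is 8 degrees). In form: [hand, dx, dy, dz, wx, wy, wz, hand, dx, dy, dz, wx, wy, wz, ...]. A call has 1 to 12 rows; each row shifts and turns the commanded pose from where the row before left it, along the tool's axes as they then stand; what a row does not reach is not made up. A row lasts 1/10 s, in which the tool goes at most 50 mm and 8.59 degrees, less where a joint would pass 70% of its speed; a pose out of reach is approached as far as the arm can. A call is refused whole if a number of a shift passes 1 or a number of a turn 1, either way. A call with a gripper value outside its range is refused whole. The fingers move at their own pace and stop on an object; FORCE is the grip in N (left out, the last holds). Time passes only in rows, so rows that do not move let the fingers close. It gives the time, the measured TCP pose, the force and the opening at its end, in the units of the state.
- observe(): the state, without advancing time (a new reading comes with each control period).
- get_image(name): name is "scene" or "top" or "wrist"; returns a dict with "frame" (420x560x3 uint8, red, green, blue), "depth" (420x560 float32, m along the optical axis (not along the pixel's ray), 0 where there is no reading), "K" (3x3 intrinsics, pixels), "k1" (the pictures are not rectified: a ray, as slopes to the right and down, at radius r is drawn at 1 + k1 r^2 times it, then the intrinsics apply), "rvec" (rotation vector, rad) and "tvec" (3), from world to camera coordinates, as OpenCV has them. Camera axes: x right, y down, z forward; pixel columns grow to the right and rows downward; lengths in m; the calibration is good to about 2 mm. A picture is of the moment at which its call begins.
- close_job(): hands the job in, once; it reports no verdict.
The state is a dict: "time_s": time; "q": joint angles; "qvel": joint speeds; "joint_efforts": joint torques, N m; "position": TCP position; "tool_rot": TCP orientation; "ft_force": force on the tool from outside, world axes, zero at the start; "wrist_torque": the same for the moment, N m; "grip_width": finger opening in m.
Only numpy, scipy, OpenCV 4.12 (cv2) and the standard library are available. Lean on these libraries where they do the work, as an engineer would, in place of code of your own. Each camera call takes 0.05 s, during which the arm holds its last target.

TASK

The small beaker is wanted on the magnetic stirrer, but three bottles stand round it on the bottle stand. Set all three bottles upright in the steel spill tray, put the beaker on the stirrer inside the rubber ring, and then return each bottle to the very seat it came from. Tip nothing over and leave the measuring cylinder and the petri dish where they are.

Things in the scene. Friction and masses are not known exactly. Their poses are not given: they have to be found in the camera images.
- reagent_bottle: round reagent bottle with a pale liquid seen through it, a blue-and-white label and an orange-red screw cap; body 64 mm across, 180 mm high in all; the cap is 33 mm across and takes up the top 20 mm, the shoulder below it slopes; about 0.4 kg. Origin: centre of the underside, z up. Starts in one of the stand's seats.
- saline_bottle: round white saline bottle with a green screw cap; body 56 mm across, 168 mm high in all; the cap is 29 mm across and takes up the top 20 mm, the shoulder below it slopes; about 0.26 kg. Origin: centre of the underside, z up. Starts in one of the stand's seats.
- amber_bottle: round amber-brown glass bottle with a paper label and a black screw cap; body 58 mm across, 150 mm high in all; the cap is 27 mm across and takes up the top 16 mm, the neck and shoulder are below it; about 0.25 kg. Origin: centre of the underside, z up. Starts in one of the stand's seats.
- small_beaker: low clear glass beaker, 52 mm across, 61 mm high, open at the top, 0.07 kg; grasp it across the outside of its wall in the upper 25 mm. Origin: centre of the underside, z axis up. Starts on the flat place at the back of the bottle stand, with bottles in front of it and at both sides.
- bottle_stand: fixed white plate, 146 (x) by 218 (y) mm, 5 mm thick. Origin: centre of the underside; x to its back, y to its left. Three seats, each a thin ring 77 mm wide inside, top 12 mm above the bench, floor = plate top: centres at (x, y) mm (-29, 0) front, (21, 66) left, (21, -66) right; beaker's flat place at (39, 0). Which bottle starts in which seat varies.
- spill_tray: fixed open steel tray, 158 mm (x) by 172 mm (y) outside, walls 3 mm thick and 14 mm high (16 mm with the rolled rim), floor 3 mm thick. Origin: centre of the underside; x and y run along its sides. Empty at the start; it holds the three bottles side by side, for instance with two of them 74 mm apart in one row and the third between them 64 mm further along.
- stirrer: fixed grey compact magnetic stirrer, about 155 mm deep (x), 116 mm wide (y), 62 mm high, with a knob and a switch on its front (-x) face and a round white plate 108 mm across on top. Origin: on the bench under the middle of the housing, z up.
- plate_center (a point): centre of the top face of the stirrer's white plate, 12 mm behind the stirrer's origin (its +x) and 62 mm above the bench. A black rubber ring round it, 71 mm wide inside and 5 mm high, marks where the beaker stands.
- measuring_cylinder: bystander: clear measuring cylinder, 210 mm high, tube 34 mm across, foot 66 mm; stands on the bench at the left of the bottle stand. Origin: centre of the underside.
- petri_dish: bystander: petri dish, 61 mm across, 15 mm high; lies on the bench between robot and bottle stand, to the right. Origin: centre of the underside.
Not all that is in view belongs to the job. There is more than one size of the small_beaker; the one meant has the size given above.

How it is judged (in metres and radians):
On the way, in this order (a step that is already met when the one before it is completed fails the run):
1. all three bottles stand upright and released in the spill tray (x of reagent_bottle in the frame of spill_tray between -0.06 and 0.06 m and y of reagent_bottle in the frame of spill_tray between -0.066 and 0.066 m and z of reagent_bottle in the frame of spill_tray between -0.002 and 0.008 m and angle between each of reagent_bottle, saline_bottle, amber_bottle's own z axis and vertical below 0.1 rad and linear speed of each of reagent_bottle, saline_bottle, amber_bottle below 0.02 m/s and contact force between each of reagent_bottle, saline_bottle, amber_bottle and the fingers below 0.1 N and x of saline_bottle in the frame of spill_tray between -0.06 and 0.06 m and y of saline_bottle in the frame of spill_tray between -0.066 and 0.066 m and z of saline_bottle in the frame of spill_tray between -0.002 and 0.008 m and x of amber_bottle in the frame of spill_tray between -0.06 and 0.06 m and y of amber_bottle in the frame of spill_tray between -0.066 and 0.066 m and z of amber_bottle in the frame of spill_tray between -0.002 and 0.008 m), for 0.2 s.
2. the beaker stands on the stirrer's plate inside the rubber ring, released (horizontal distance between small_beaker and plate_center below 0.012 m and z of small_beaker in the frame of plate_center between -0.004 and 0.004 m and angle between small_beaker's own z axis and vertical below 0.08 rad and linear speed of small_beaker below 0.02 m/s and contact force between small_beaker and the fingers below 0.1 N), for 0.2 s.
At the end, for the whole second after the job is handed in: The beaker stands upright on the stirrer's plate inside the ring, its centre within 12 mm of the plate's centre; each bottle stands upright on the bottle stand within 15 mm of where it stood at the start; all at rest (horizontal distance between small_beaker and plate_center below 0.012 m and z of small_beaker in the frame of plate_center between -0.004 and 0.004 m and angle between each of small_beaker, reagent_bottle, saline_bottle, amber_bottle's own z axis and vertical below 0.08 rad and linear speed of each of small_beaker, reagent_bottle, saline_bottle, amber_bottle below 0.02 m/s and distance of each of reagent_bottle, saline_bottle, amber_bottle from where it was at the start of the episode below 0.015 m); the robot touches nothing.
It fails at once if a bottle or the beaker is tipped over (angle between any of reagent_bottle, saline_bottle, amber_bottle, small_beaker's own z axis and vertical above 0.6 rad).
It fails at once if the measuring cylinder or the petri dish is moved by more than 20 mm or the cylinder tipped (distance of any of measuring_cylinder, petri_dish from where it was at the start of the episode above 0.02 m or angle between measuring_cylinder's own z axis and vertical above 0.3 rad).
It also fails if it takes over 131 s, if anything falls off the work surface, if the arm or the gripper's body presses on something with over 40 N, if the wrist force passes 120 N, or if a joint passes its speed limit or range.

## Working session

There is one attempt and no reset: what is moved stays moved. The work goes in short steps, Python scripts to look and compute and a shell command to move; the robot and the scene stay as the last step left them, time stands still between calls to the robot, and variables do not carry over. Pictures are saved under pics/ and viewed, and the job is handed in when it is done.

```bash
ls; mkdir -p pics; cat > h.py <<'E'
from rig import *
import numpy as np, cv2
def snap(name,fn=None):
    im=get_image(name)
    if fn: cv2.imwrite('pics/'+fn,cv2.cvtColor(im['frame'],cv2.COLOR_RGB2BGR))
    return im
def cam(im):
    R=cv2.Rodrigues(np.array(im['rvec'],float))[0]; t=np.array(im['tvec'],float).ravel(); return R,t
def und(im,u,v):
    K=np.array(im['K']); d=np.array([im['k1'],0,0,0,0],float)
    p=cv2.undistortPointsIter(np.array([[[u,v]]],float),K,d,None,None,(3,50,1e-10)).ravel()
    return p
def ray(im,u,v):
    R,t=cam(im); p=und(im,u,v); return -R.T@t, R.T@np.array([p[0],p[1],1])
def onz(im,u,v,z):
    o,d=ray(im,u,v); return o+d*(z-o[2])/d[2]
def dep(im,u,v):
    o,d=ray(im,u,v); return o+d*im['depth'][int(round(v)),int(round(u))]
def proj(im,P):
    K=np.array(im['K']); d=np.array([im['k1'],0,0,0,0],float)
    return cv2.projectPoints(np.array(P,float).reshape(-1,3),np.array(im['rvec'],float),np.array(im['tvec'],float),K,d)[0].reshape(-1,2)
def cloud(im):
    R,t=cam(im);h,w=im['depth'].shape
    K=np.array(im['K']); dd=np.array([im['k1'],0,0,0,0],float)
    g=np.stack(np.meshgrid(np.arange(w),np.arange(h)),-1).reshape(-1,1,2).astype(float)
    p=cv2.undistortPointsIter(g,K,dd,None,None,(3,50,1e-10)).reshape(h,w,2)
    c=np.dstack([p,np.ones((h,w))])*im['depth'][...,None]
    P=(c-t)@R; P[im['depth']==0]=np.nan
    return P
E
python3 - <<'E'
from h import *
for n in ['scene','top','wrist']:
    im=snap(n,n+'0.png'); R,t=cam(im); print(n,-R.T@t,R[2],im['k1'],im['K'][0])
print(observe())
E
```

```text
pics
scene [ 0.01890124 -0.28671032  0.99125589] [ 0.50557714  0.23006374 -0.8315422 ] -0.02187440403776808 [466.79492445   0.         281.42240239]
top [ 0.37071413 -0.01602773  1.35764938] [ 1.52296112e-01  5.94859860e-04 -9.88334731e-01] -0.055718451846414385 [478.43957566   0.         279.35137569]
wrist [0.13896875 0.53707267 0.3739663 ] [ 0.27660074 -0.11601236 -0.95395658] 0.008264239147783304 [374.84457408   0.         276.32051277]
{'time_s': 0.15, 'q': array([ 5.52734699e+01,  2.18326368e+01,  7.43713558e+01,  1.78878477e-04,
        8.38587901e+01, -1.23357668e+01]), 'qvel': array([ 0.04868419, -0.26266484, -0.29828578, -0.05852779, -0.12073793,
        0.02275878]), 'joint_efforts': array([ 1.96909830e-03, -4.48626924e+01, -2.31345141e+01, -2.28109116e-04,
        3.82712067e-03,  8.95960511e-05]), 'position': array([0.20938032, 0.50834937, 0.23086894]), 'tool_rot': array([[-9.24607252e-01,  3.80921299e-01, -6.26764206e-04],
       [ 3.80921741e-01,  9.24606846e-01, -8.98818516e-04],
       [ 2.37131359e-04, -1.06980223e-03, -9.99999400e-01]]), 'ft_force': array([ 0.5397253 ,  0.38882724, -1.25497271]), 'wrist_torque': array([ 0.04070185, -0.00983022, -0.02635957]), 'grip_width': 0.08530780056618385}
```

View pics/scene0.png

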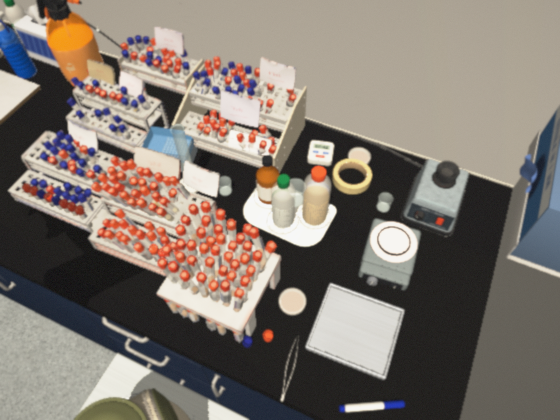

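View pics/top0.png

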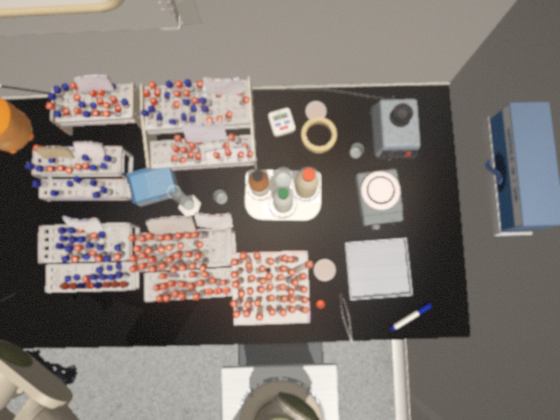

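```bash
python3 -c "
from rig import *
import rig
print([x for x in dir(rig) if x[0]!='_'])
print(globals().get('grasp_offset'))
print(observe().keys())"
```

```text
['MotionError', 'close_job', 'get_image', 'grasp_offset', 'observe']
-0.0187
dict_keys(['time_s', 'q', 'qvel', 'joint_efforts', 'position', 'tool_rot', 'ft_force', 'wrist_torque', 'grip_width'])
```

```bash
python3 - <<'E'
from h import *
a=cv2.imread('pics/top0.png')[125:300,155:425]; cv2.imwrite('pics/top0c.png',cv2.resize(a,None,fx=2.96,fy=2.96,interpolation=2))
a=cv2.imread('pics/scene0.png')[140:240,210:430]; cv2.imwrite('pics/scene0c.png',cv2.resize(a,None,fx=3.6,fy=3.6,interpolation=2))
E
```

```text
(no output)
```

View pics/top0c.png

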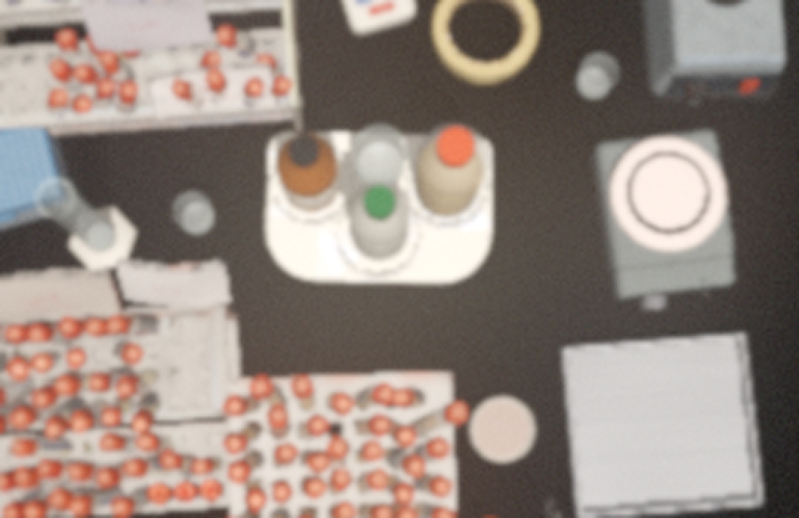

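View pics/scene0c.png

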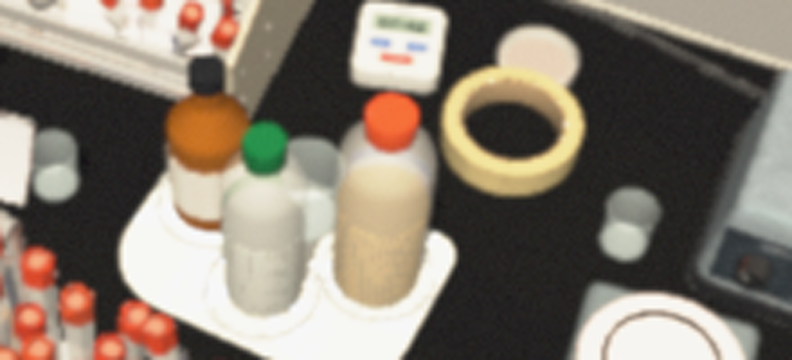

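View pics/wrist0.png

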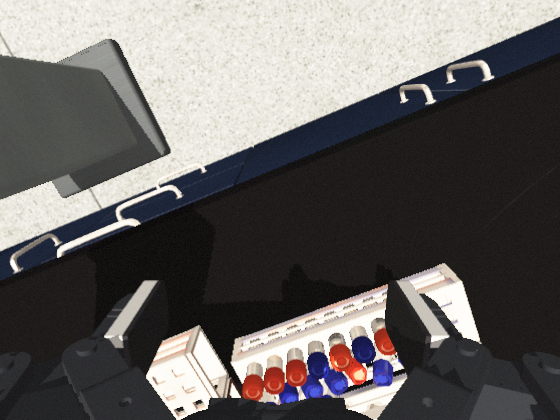

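```bash
python3 - <<'E'
from h import *
T=snap('top');S=snap('scene')
def blob(im,f,box):
    a=im['frame'].astype(int);m=f(a[...,0],a[...,1],a[...,2]).astype(np.uint8)
    k=np.zeros_like(m);x0,y0,x1,y1=box;k[y0:y1,x0:x1]=1;m&=k
    n,l,s,c=cv2.connectedComponentsWithStats(m); i=1+np.argmax(s[1:,4]); return (l==i),s[i],c[i]
bb=dict(reagent=(lambda r,g,b:(r>180)&(g<130)&(b<110),.185,(295,160,320,190),(305,160,335,190)),
 saline=(lambda r,g,b:(g>r+40)&(g>b+30),.173,(270,180,295,205),(270,170,295,205)),
 amber=(lambda r,g,b:(r<75)&(g<75)&(b<75),.155,(252,171,264,180),(257,152,276,173)))
for n,(f,z,b1,b2) in bb.items():
    for nm,im,b in(('T',T,b1),('S',S,b2)):
        m,s,c=blob(im,f,b); P=cloud(im)[m]; top=P[P[:,2]>np.nanpercentile(P[:,2],60)]
        print(n,nm,s,c.round(1),'ray@mid',onz(im,*c,z-.005).round(4),'depth med',np.nanmedian(top,0).round(4),np.nanmax(P[:,2]).round(3))
# stirrer plate, tray, stand by contours in top
a=T['frame'].astype(int)
for nm,box,th,z in(('plate',(350,160,415,230),200,.062),('stand',(235,160,330,228),200,.005),('tray',(335,230,420,310),150,.008)):
    m,s,c=blob(T,lambda r,g,b:np.minimum(np.minimum(r,g),b)>th,box)
    ct=max(cv2.findContours(m.astype(np.uint8),0,1)[0],key=cv2.contourArea); 
    pts=np.array([onz(T,u,v,z)[:2] for u,v in ct[:,0]])
    print(nm,s,'minrect',cv2.minAreaRect((pts*1000).astype(np.float32)),'circ',cv2.fitEllipse((pts*1000).astype(np.float32)), 'zmed',np.nanmedian(cloud(T)[m][:,2]))
# local height map
P=cloud(T); 
E
```

```text
reagent T [304 168  10  13  90] [308.4 173.6] ray@mid [ 0.6468 -0.0915  0.18  ] depth med [ 0.6433 -0.0904  0.186 ] 0.189
reagent S [311 166  15  16 193] [318.3 173.4] ray@mid [ 0.6437 -0.0918  0.18  ] depth med [ 0.6422 -0.0902  0.1873] 0.19
saline T [279 188   9  10  63] [282.8 192.7] ray@mid [ 0.602  -0.0255  0.168 ] depth med [ 0.6048 -0.0237  0.1744] 0.178
saline S [278 174  12  14 141] [283.3 180.5] ray@mid [ 0.6014 -0.0258  0.168 ] depth med [ 0.6008 -0.0269  0.1755] 0.178Traceback (most recent call last):
  File "<stdin>", line 12, in <module>
  File "<stdin>", line 6, in blob
    return _wrapfunc(a, 'argmax', axis=axis, out=out, **kwds)
    return bound(*args, **kwds)
ValueError: attempt to get argmax of an empty sequence
```

```bash
python3 - <<'E'
from h import *
T=snap('top');S=snap('scene')
def blob(im,f,box):
    a=im['frame'].astype(int);m=f(a[...,0],a[...,1],a[...,2]).astype(np.uint8)
    k=np.zeros_like(m);x0,y0,x1,y1=box;k[y0:y1,x0:x1]=1;m&=k
    n,l,s,c=cv2.connectedComponentsWithStats(m); i=1+np.argmax(s[1:,4]); return (l==i),s[i],c[i]
f=lambda r,g,b:(r<105)&(abs(r-b)<35)
for nm,im,b in(('T',T,(251,168,265,184)),('S',S,(261,152,274,170))):
    m,s,c=blob(im,f,b); P=cloud(im)[m]; top=P[P[:,2]>np.nanpercentile(P[:,2],60)]
    print('amber',nm,s,c.round(1),onz(im,*c,.15).round(4),np.nanmedian(top,0).round(4),np.nanmax(P[:,2]))
for nm,box,th,z in(('plate',(350,160,415,230),200,.062),('stand',(235,160,330,228),200,.005),('tray',(335,230,420,310),150,.014)):
    m,s,c=blob(T,lambda r,g,b:np.minimum(np.minimum(r,g),b)>th,box)
    ct=max(cv2.findContours(m.astype(np.uint8),0,1)[0],key=cv2.contourArea); 
    pts=np.array([onz(T,u,v,z)[:2] for u,v in ct[:,0]])
    print(nm,s,'minrect',cv2.minAreaRect((pts*1000).astype(np.float32)),'ell',cv2.fitEllipse((pts*1000).astype(np.float32)), 'zmed',np.nanmedian(cloud(T)[m][:,2]))
a=T['frame'].astype(int)
m,s,c=blob(T,lambda r,g,b:(r>90)&(g>90)&(b>90),(340,165,415,235))
print('stirrer',s); ct=max(cv2.findContours(m.astype(np.uint8),0,1)[0],key=cv2.contourArea)
print(cv2.minAreaRect(np.array([onz(T,u,v,.06)[:2]*1000 for u,v in ct[:,0]]).astype(np.float32)))
# petri, cylinder, beaker
for nm,box,th,z in(('petri',(310,255,340,285),170,.015),('cyl foot',(170,190,205,220),170,.01)):
    m,s,c=blob(T,lambda r,g,b:np.minimum(np.minimum(r,g),b)>th,box); print(nm,s,c,onz(T,*c,z))
print('beaker top guess',onz(T,155+380/2.96,125+143/2.96,.066), onz(T,155+380/2.96,125+158/2.96,.006))
E
```

```text
amber T [253 168  12  12  75] [257.6 174.1] [0.6566 0.038  0.15  ] [0.6505 0.0369 0.1556] 0.1591801575688796
amber S [262 156  10  10  89] [266.9 160.5] [0.6518 0.0393 0.15  ] [0.6516 0.0386 0.1572] 0.16141563169482037
plate [362 172  38  38 499] minrect ((620.9186401367188, -296.24591064453125), (102.84689331054688, 104.18782806396484), 88.25605773925781) ell ((621.458251953125, -295.9134521484375), (102.69308471679688, 104.85363006591797), 81.32614135742188) zmed 0.06138223336536406
stand [ 245  174   76   46 1601] minrect ((623.0433349609375, -25.790855407714844), (216.2725372314453, 131.61563110351562), 88.22957611083984) ell ((625.1318969726562, -25.303863525390625), (146.99945068359375, 225.60302734375), 177.27598571777344) zmed 0.004674265014564487
tray [ 345  238   67   62 3568] minrect ((409.4992980957031, -286.3018798828125), (161.3103485107422, 174.533203125), 2.342822551727295) ell ((409.7669372558594, -286.1470947265625), (184.56289672851562, 203.19326782226562), 2.54636812210083) zmed 0.0026674267256490375
stirrer [ 356  169   48   61 2316]
((597.9332885742188, -295.33660888671875), (163.68006896972656, 122.56714630126953), 6.605740070343018)
petri [314 260  21  21 334] [324.29640719 269.64670659] [ 0.40980734 -0.1356612   0.015     ]
cyl foot [170 196  35  24 351] [190.21937322 210.06837607] [0.59037309 0.23943299 0.01      ]
beaker top guess [ 0.67632628 -0.02956643  0.066     ] [ 0.67551763 -0.0297287   0.006     ]
```

```bash
python3 - <<'E'
from h import *
T=snap('top');S=snap('scene')
P=np.vstack([cloud(T).reshape(-1,3),cloud(S).reshape(-1,3)]);P=P[np.isfinite(P).all(1)]
xs=np.arange(.3,.8,.03);ys=np.arange(.16,-.42,-.03)
print('y:',(ys*100).round(0).astype(int))
for x in xs[::-1]:
    r=[]
    for y in ys:
        q=P[(abs(P[:,0]-x)<.015)&(abs(P[:,1]-y)<.015)]
        r.append(int(round(1000*np.percentile(q[:,2],97))) if len(q) else -1)
    print('%.2f'%x,' '.join('%4d'%v for v in r))
def c2(t,th,p): c,s=np.cos(th),np.sin(th);return np.array(t)+np.array([c*p[0]-s*p[1],s*p[0]+c*p[1]])
for p in((-.032,-.037),(-.032,.037),(.032,0)): print(c2((.4095,-.2863),np.radians(2.3),p))
# ring in top & scene: dark pixels inside white plate
for im,box in((T,(362,172,400,210)),(S,(368,222,418,262))):
    a=im['frame'].min(2).astype(int);x0,y0,x1,y1=box
    cs=cv2.findContours((a[y0:y1,x0:x1]>195).astype(np.uint8),cv2.RETR_CCOMP,1)
    for c,h in zip(cs[0],cs[1][0]):
        if cv2.contourArea(c)>60:
            e=cv2.fitEllipse(np.array([onz(im,u+x0,v+y0,.064)[:2]*1000 for u,v in c[:,0]]).astype(np.float32)); print(h[3],cv2.contourArea(c),np.round(e[0],1),np.round(e[1],1))
E
```

```text
y: [ 16  13  10   7   4   1  -2  -5  -8 -11 -14 -17 -20 -23 -26 -29 -32 -35
 -38 -41]
0.78  189  188  125  112  127    5    5    4   27   28    8   29    5   22    5   91  100  134  101   98
0.75  142  126  122  121  115    5    4    5    4   28   28   27    5   44   43   90   99   99   99   97
0.72  119  124  125  124  112    5    4    6    5    5    5    6    5   39   37   56   82   82   84   80
0.69   81    5    5    9  107   12   67   65    7   10    7    5    5    6   52   62   54   53    5    4
0.66    4    5    6  114  159  118   67  140  188  188   11    5    5   54   67   70   68   63    5    5
0.63   43   42    5  109  154  111  168  147  187  186   11    5    5   62   69   66   69   66    5    4
0.60   39   37    4   10   13  140  177  174  138  131    9    5    5   51   69   68   69   65    4    5
0.57    4    4    5    9    9   16  147  139    9   10    5    5    4   48   64   66   66   55    4    4
0.54  180  179  177    5    5    5    4    6    5    5    4    4    4    5   47   47   47   46    4    4
0.51  132  131  105    4    5    4    4    4    4    4    5    4    5
[... 337 characters left out ...]
  8   17    4
0.39  111  111  219  213  213  215  212  212  209   18   19   17   18    7    7    7    8    7   18    5
0.36  106  105  216  209  214  212  212  213  205    4    4    4   18    7    7    7    7    7   19    5
0.33   28    4  204  210  207  209  204  205  206   16    9    5   18   17   17   18   18   19   18    5
0.30    4    5  199  201  206  203  199  203  200   13   11    7    6    4    4    4    5    5   14   16
[ 0.37901066 -0.32455441]
[ 0.3760409  -0.25061402]
[ 0.44147422 -0.28501578]
-1 1101.0 [ 620.9 -295.6] [103.6 105.5]
0 224.0 [ 622.8 -295.7] [75.6 77.1]
-1 554.0 [ 624.2 -295.5] [65.  67.2]
-1 1435.0 [ 621.  -295.8] [105.8 106.3]
1 850.5 [ 623.5 -295.5] [80.3 83.5]
```

```bash
python3 -m pendant '[85,0,0,-0.6,0,0,0, 85,0,0,-0.6,0,0,-0.9, 85,0,0,-0.6,0,0,-0.9, 55,0,0,0,0,0,-1, 55,0,0,0,0,0,0]'
cat > st.py <<'E'
from h import *
import sys
s=observe();R=s['tool_rot'];p=s['position']
print('t',round(s['time_s'],2),'p',p.round(4),'w',round(s['grip_width'],4),'F',s['ft_force'].round(1),'q',s['q'].round(0))
a=[float(x) for x in sys.argv[1:]]
if len(a)>=3:
    d=R.T@(np.array(a[:3])-p)/.05
    psi=np.radians(a[3]) if len(a)>3 else 0
    Rd=np.array([[-np.cos(psi),-np.sin(psi),0],[-np.sin(psi),np.cos(psi),0],[0,0,-1]])
    w=np.degrees(cv2.Rodrigues(R.T@Rd)[0].ravel())/8
    print('shift units',d.round(3),'turn',w.round(3))
E
python3 st.py .6445 -.0912 .32
```

```text
time_s: 0.95
position: [0.2095, 0.5086, 0.3219]
tool_rot: [[-1.0, -0.001, 0.001], [-0.001, 1.0, 0.001], [-0.001, 0.001, -1.0]]
ft_force: [-0.7, 1.2, -0.9]
grip_width: 0.0585
t 0.95 p [0.2095 0.5086 0.3219] w 0.0585 F [-0.7  1.2 -0.9] q [ 55.  19.  64.   0.  97. -35.]
shift units [ -8.683 -12.008   0.031] turn [0.008 0.005 0.01 ]
```

```bash
python3 -m pendant '[55,-0.48,-0.67,0,0,0,0, 55,-0.48,-0.67,0,0,0,0, 55,-0.48,-0.67,0,0,0,0, 55,-0.48,-0.67,0,0,0,0, 55,-0.48,-0.67,0,0,0,0, 55,-0.48,-0.67,0,0,0,0, 55,-0.48,-0.67,0,0,0,0, 55,-0.48,-0.67,0,0,0,0, 55,-0.48,-0.67,0,0,0,0]' 60 >/dev/null; python3 st.py
python3 -m pendant '[55,-0.48,-0.67,0,0,0,0, 55,-0.48,-0.67,0,0,0,0, 55,-0.48,-0.67,0,0,0,0, 55,-0.48,-0.67,0,0,0,0, 55,-0.48,-0.67,0,0,0,0, 55,-0.48,-0.67,0,0,0,0, 55,-0.48,-0.67,0,0,0,0, 55,-0.48,-0.67,0,0,0,0, 55,-0.2,-0.3,0,0,0,0]' >/dev/null; python3 st.py .6445 -.0912 .20
python3 - <<'E'
from h import *
snap('wrist','w1.png');snap('scene','s1.png')
E
```

```text
t 1.85 p [0.426  0.2055 0.3206] w 0.0549 F [ 0.2  1.1 -0.6] q [ 11.  11.  75.   0.  94. -78.]
t 2.75 p [ 0.6287 -0.0789  0.3191] w 0.0551 F [0.1 0.4 0.1] q [ -18.   29.   49.   -0.  103. -107.]
shift units [-0.325 -0.245  2.381] turn [ 0.004 -0.021 -0.047]
```

View pics/w1.png

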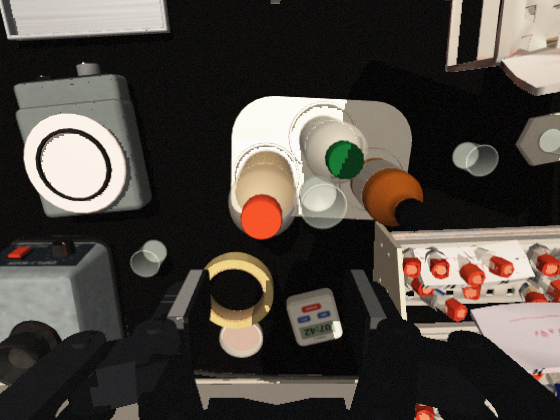

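View pics/s1.png

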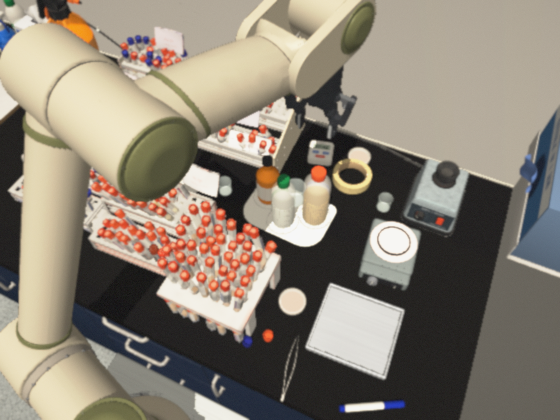

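```bash
cat > meas.py <<'E'
from h import *
def caps(W):
    hsv=cv2.cvtColor(W['frame'],cv2.COLOR_RGB2HSV);P=cloud(W);out={}
    for n,lo,hi,z in(('reagent',(0,190,150),(12,255,255),.185),('saline',(55,120,60),(85,255,255),.173)):
        m=cv2.inRange(hsv,lo,hi);k,l,s,c=cv2.connectedComponentsWithStats(m)
        for i in np.argsort(-s[1:,4])[:2]+1:
            q=P[l==i]; zt=np.nanpercentile(q[:,2],95)
            t=(l==i)&(P[...,2]>zt-.006); v,u=np.nonzero(t)
            if len(u)<30: continue
            e,r=cv2.minEnclosingCircle(np.stack([u,v],1).astype(np.float32))
            print(n,s[i,4],c[i].round(0),'ztop',zt.round(4),'topmean',np.nanmean(P[t],0).round(4),'ray',onz(W,*e,z).round(4))
if __name__=='__main__':
    W=snap('wrist'); caps(W)
    p=[onz(W,u,v,.066) for u,v in((301,202),(348,202),(324,181),(324,228))]
    print('beaker rim px pts',np.round(p,4)); 
    print('plate',onz(W,75,163,.062),onz(W,27,163,.062),onz(W,127,163,.062))
E
python3 meas.py
```

```text
reagent 1403 [260. 218.] ztop 0.1867 topmean [ 0.6435 -0.0918  0.1855] ray [ 0.6434 -0.0918  0.185 ]
reagent 703 [395. 186.] ztop 0.1213 topmean [0.6398 0.0356 0.1189] ray [0.6252 0.0144 0.185 ]
saline 559 [337. 157.] ztop 0.175 topmean [ 0.598  -0.0314  0.1737] ray [ 0.6004 -0.027   0.173 ]
beaker rim px pts [[ 6.635e-01 -5.200e-02  6.600e-02]
 [ 6.639e-01 -4.000e-04  6.600e-02]
 [ 6.402e-01 -2.750e-02  6.600e-02]
 [ 6.940e-01 -2.580e-02  6.600e-02]]
plate [ 0.61951147 -0.29447918  0.062     ] [ 0.61920737 -0.34558483  0.062     ] [ 0.61985803 -0.23892669  0.062     ]
```

```bash
python3 st.py .6435 -.0918 .20 0
python3 -m pendant '[50,0,0,0,0,0,0]'; python3 st.py .6435 -.0918 .20 0
```

```text
t 2.9 p [ 0.6276 -0.0766  0.3197] w 0.0547 F [-1.6  0.5  0.5] q [ -18.   29.   49.    0.  103. -107.]
shift units [-0.324 -0.305  2.394] turn [ 0.006 -0.018 -0.03 ]
time_s: 3.0
position: [0.6271, -0.0751, 0.321]
tool_rot: [[-1.0, 0.001, -0.001], [0.001, 1.0, 0.0], [0.001, 0.0, -1.0]]
ft_force: [-0.1, 0.6, -0.5]
grip_width: 0.0499
t 3.0 p [ 0.6271 -0.0751  0.321 ] w 0.0499 F [-0.1  0.6 -0.5] q [ -18.   28.   49.    0.  103. -107.]
shift units [-0.33  -0.335  2.421] turn [ 0.003 -0.006 -0.007]
```

```bash
python3 -m pendant '[50,-0.32,-0.33,0,0,0,0, 50,0,0,0.7,0,0,0, 50,0,0,0.7,0,0,0, 50,0,0,0.6,0,0,0, 50,0,0,0.4,0,0,0, 50,0,0,0,0,0,0, 50,0,0,0,0,0,0]';python3 - <<'E'
from h import *
snap('wrist','w2.png')
E
python3 st.py .6435 -.0918 .168 0
```

```text
time_s: 3.7
position: [0.6436, -0.0916, 0.2026]
tool_rot: [[-1.0, -0.001, 0.001], [-0.001, 1.0, -0.0], [-0.001, -0.0, -1.0]]
ft_force: [-0.2, -0.1, 0.2]
grip_width: 0.0499
t 3.75 p [ 0.6439 -0.0919  0.2032] w 0.0499 F [-0.1  0.3  0.5] q [ -19.   33.   60.    0.   87. -109.]
shift units [0.01  0.002 0.704] turn [-0.006  0.018  0.004]
```

View pics/w2.png

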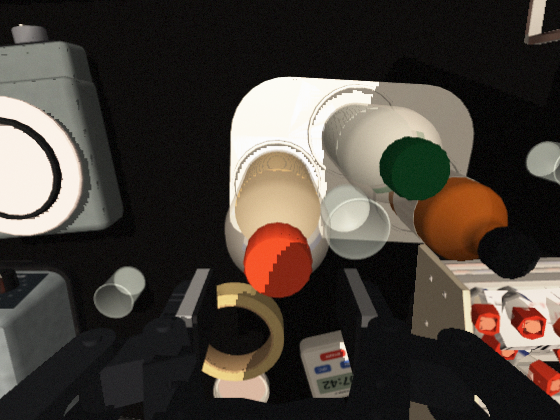

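```bash
python3 -m pendant '[50,0,0,0.35,0,0,0, 50,0,0,0.34,0,0,0, 50,0,0,0,0,0,0, 30,0,0,0,0,0,0, 25,0,0,0,0,0,0, 25,0,0,0,0,0,0, 25,0,0,0,0,0,0]' 70; python3 st.py
```

```text
time_s: 4.45
position: [0.6443, -0.0924, 0.169]
tool_rot: [[-1.0, -0.0, 0.004], [-0.0, 1.0, -0.001], [-0.004, -0.001, -1.0]]
ft_force: [-1.1, 1.0, 7.6]
grip_width: 0.0306
t 4.45 p [ 0.6443 -0.0924  0.169 ] w 0.0306 F [-1.1  1.   7.6] q [ -19.   34.   63.    0.   83. -109.]
```

```bash
python3 -m pendant '[20,0,0,0,0,0,0, 20,0,0,0,0,0,0, 20,0,0,-0.2,0,0,0, 20,0,0,-0.4,0,0,0, 20,0,0,-0.4,0,0,0, 20,0,0,0,0,0,0]'; python3 - <<'E'
from h import *
snap('wrist','w3.png')
E
python3 st.py
```

```text
time_s: 5.05
position: [0.6443, -0.0927, 0.2197]
tool_rot: [[-1.0, -0.0, 0.004], [-0.0, 1.0, -0.002], [-0.004, -0.002, -1.0]]
ft_force: [-0.2, 0.1, -5.3]
grip_width: 0.0309
t 5.1 p [ 0.6438 -0.0925  0.2176] w 0.0306 F [ 0.2  0.6 -5.8] q [ -19.   33.   58.   -0.   89. -109.]
```

View pics/w3.png

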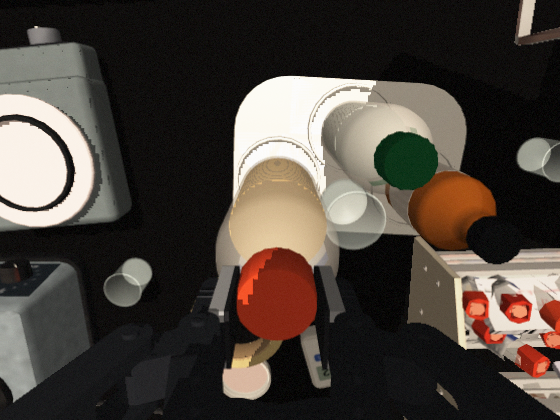

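```bash
python3 -m pendant '[20,0,0,-0.4,0,0,0, 20,0,0,-0.5,0,0,0, 20,0.2,-0.2,-0.3,0,0,0, 20,0.4,-0.34,0,0,0,0, 20,0.5,-0.45,0,0,0,0, 20,0.6,-0.5,0,0,0,0, 20,0.6,-0.5,0,0,0,0, 20,0.6,-0.5,0,0,0,0, 20,0.6,-0.5,0,0,0,0, 20,0.6,-0.5,0,0,0,0, 20,0.5,-0.45,0,0,0,0, 20,0.4,-0.4,0,0,0,0]'; python3 -m pendant '[20,0.2,-0.2,0,0,0,0, 20,0,0,0,0,0,0, 20,0,0,0,0,0,0]' >/dev/null; python3 st.py .379 -.3246 .172 0
python3 - <<'E'
from h import *
snap('wrist','w4.png')
E
```

```text
time_s: 6.3
position: [0.391, -0.3102, 0.276]
tool_rot: [[-1.0, 0.001, -0.002], [0.001, 1.0, 0.001], [0.002, 0.001, -1.0]]
ft_force: [0.6, -0.0, -4.6]
grip_width: 0.0307
t 6.6 p [ 0.3836 -0.319   0.2765] w 0.0304 F [ 0.1  0.4 -5.5] q [ -53.   15.   77.    0.   88. -143.]
shift units [ 0.093 -0.114  2.089] turn [ 0.007 -0.    -0.001]
```

View pics/w4.png

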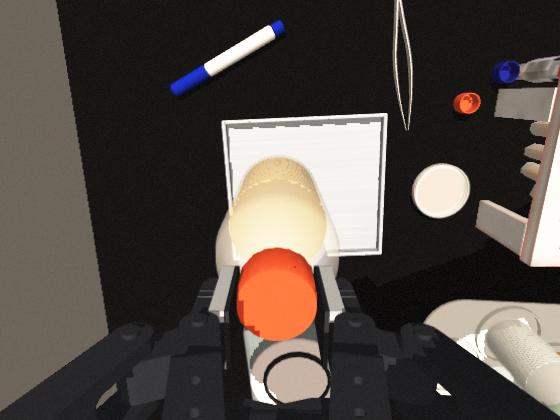

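```bash
python3 - <<'E'
from h import *
W=snap('wrist')
for p in((223,121),(386,114),(382,256)): print(onz(W,*p,.016).round(4))
E
python3 -m pendant '[20,0.09,-0.11,0,0,0,0, 20,0,0,0.5,0,0,0, 20,0,0,0.6,0,0,0, 20,0,0,0.5,0,0,0, 20,0,0,0.3,0,0,0, 20,0,0,0.1,0,0,0, 20,0,0,0,0,0,0, 20,0,0,0,0,0,0]'; python3 st.py .379 -.3246 .167 0
```

```text
[ 0.3338 -0.3753  0.016 ]
[ 0.3268 -0.2052  0.016 ]
[ 0.4876 -0.1958  0.016 ]
time_s: 7.5
position: [0.3795, -0.3253, 0.1777]
tool_rot: [[-1.0, -0.0, 0.001], [-0.0, 1.0, -0.001], [-0.001, -0.001, -1.0]]
ft_force: [-0.4, 0.2, -5.1]
grip_width: 0.0307
t 7.5 p [ 0.3795 -0.3253  0.1777] w 0.0307 F [-0.4  0.2 -5.1] q [ -54.   20.   87.   -0.   73. -144.]
shift units [0.011 0.015 0.215] turn [-0.01   0.007  0.003]
```

```bash
python3 -m pendant '[20,0,0,0.1,0,0,0, 20,0,0,0.08,0,0,0, 20,0,0,0,0,0,0, 20,0,0,0,0,0,0]'
```

```text
time_s: 7.9
position: [0.3791, -0.325, 0.1679]
tool_rot: [[-1.0, -0.0, -0.0], [-0.0, 1.0, -0.0], [0.0, -0.0, -1.0]]
ft_force: [-0.1, 0.9, -4.7]
grip_width: 0.0308
```

```bash
python3 -m pendant '[20,0,0,0.03,0,0,0, 20,0,0,0,0,0,0, 20,0,0,0,0,0,0]'; python3 st.py
```

```text
time_s: 8.2
position: [0.3794, -0.3252, 0.167]
tool_rot: [[-1.0, -0.0, 0.001], [-0.0, 1.0, -0.001], [-0.001, -0.001, -1.0]]
ft_force: [-0.8, 0.7, 3.0]
grip_width: 0.031
t 8.2 p [ 0.3794 -0.3252  0.167 ] w 0.031 F [-0.8  0.7  3. ] q [ -54.   20.   88.    0.   71. -144.]
```

Touchdown (force flipped to +3 N). Release and rise.

```bash
python3 -m pendant '[34,0,0,0,0,0,0, 40,0,0,0,0,0,0, 50,0,0,0,0,0,0, 50,0,0,0,0,0,0, 50,0,0,-0.2,0,0,0, 50,0,0,-0.4,0,0,0, 50,0,0,-0.6,0,0,0, 50,0,0,-0.8,0,0,0, 50,0,0,-0.9,0,0,0, 50,0,0,0,0,0,0]'; python3 - <<'E'
from h import *
import meas
W=snap('wrist','w5.png'); meas.caps(W)
E
python3 st.py
```

```text
time_s: 9.2
position: [0.38, -0.3261, 0.3177]
tool_rot: [[-1.0, -0.0, 0.007], [-0.0, 1.0, -0.01], [-0.007, -0.01, -1.0]]
ft_force: [0.9, 0.7, -0.4]
grip_width: 0.0497
reagent 1156 [279. 194.] ztop 0.1848 topmean [ 0.3778 -0.3259  0.1835] ray [ 0.3779 -0.3246  0.185 ]
reagent 279 [460. 103.] ztop 0.0175 topmean [ 0.3155 -0.1217  0.0158] ray [ 0.3106 -0.1991  0.185 ]
t 9.25 p [ 0.3796 -0.3255  0.3145] w 0.0501 F [ 0.3  1.1 -1. ] q [ -54.   14.   73.    0.   93. -144.]
```

View pics/w5.png

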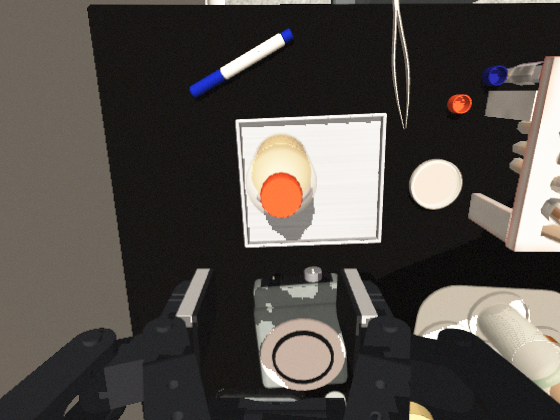

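```bash
python3 -m pendant '[45,-0.3,0.4,0,0,0,0, 45,-0.43,0.59,0,0,0,0, 45,-0.43,0.59,0,0,0,0, 45,-0.43,0.59,0,0,0,0, 45,-0.43,0.59,0,0,0,0, 45,-0.43,0.59,0,0,0,0, 45,-0.43,0.59,0,0,0,0, 45,-0.43,0.59,0,0,0,0, 45,-0.43,0.59,0,0,0,0, 45,-0.43,0.59,0,0,0,0, 45,-0.2,0.2,0.4,0,0,0, 45,-0.06,0.08,0.4,0,0,0]' > /dev/null;  python3 -m pendant '[45,0,0,0.4,0,0,0, 45,0,0,0.3,0,0,0, 45,0,0,0.2,0,0,0, 45,0,0,0,0,0,0, 45,0,0,0,0,0,0, 45,0,0,0,0,0,0]'; python3 st.py .601 -.0262 .157 0; python3 - <<'E'
from h import *
import meas
W=snap('wrist','w6.png'); meas.caps(W)
E
```

```text
time_s: 11.05
position: [0.6008, -0.0255, 0.2272]
tool_rot: [[-1.0, -0.0, 0.001], [-0.0, 1.0, -0.0], [-0.001, -0.0, -1.0]]
ft_force: [0.6, 0.3, 0.4]
grip_width: 0.0446
t 11.05 p [ 0.6008 -0.0255  0.2272] w 0.0446 F [0.6 0.3 0.4] q [ -14.   27.   66.    0.   87. -104.]
shift units [-1.000e-03 -1.300e-02  1.404e+00] turn [-0.002  0.01   0.   ]
reagent 854 [360. 248.] ztop 0.1202 topmean [0.6383 0.0364 0.1177] ray [0.6067 0.0194 0.185 ]
reagent 246 [552. 344.] ztop 0.1155 topmean [0.7206 0.1956 0.1136] ray [0.6661 0.1347 0.185 ]
saline 1900 [277. 232.] ztop 0.1749 topmean [ 0.5991 -0.0257  0.1738] ray [ 0.5998 -0.0257  0.173 ]
```

View pics/w6.png

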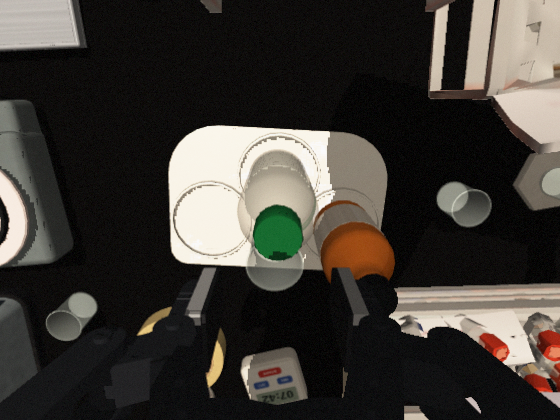

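```bash
python3 -m pendant '[45,0,0,0.5,0,0,0, 45,0,0,0.5,0,0,0, 45,0,0,0.3,0,0,0, 45,0,0,0.1,0,0,0, 45,0,0,0,0,0,0, 25,0,0,0,0,0,0, 18,0,0,0,0,0,0, 18,0,0,0,0,0,0, 18,0,0,0,0,0,0, 18,0,0,0,0,0,0]' 60; python3 st.py
python3 -m pendant '[18,0,0,-0.2,0,0,0, 18,0,0,-0.4,0,0,0, 18,0,0,-0.4,0,0,0, 18,0,0,-0.6,0,0,0, 18,0,0,-0.6,0,0,0, 18,0,0,0,0,0,0]'; python3 - <<'E'
from h import *
snap('wrist','w7.png')
E
```

```text
time_s: 12.1
position: [0.6012, -0.0255, 0.1578]
tool_rot: [[-1.0, -0.0, 0.003], [-0.0, 1.0, -0.001], [-0.003, -0.001, -1.0]]
ft_force: [-0.3, 0.5, 6.6]
grip_width: 0.0263
t 12.1 p [ 0.6012 -0.0255  0.1578] w 0.0263 F [-0.3  0.5  6.6] q [ -14.   30.   73.    0.   77. -104.]
time_s: 12.7
position: [0.6016, -0.0256, 0.271]
tool_rot: [[-1.0, -0.0, 0.008], [-0.0, 1.0, -0.002], [-0.008, -0.002, -1.0]]
ft_force: [0.9, 1.0, -1.4]
grip_width: 0.0269
```

View pics/w7.png

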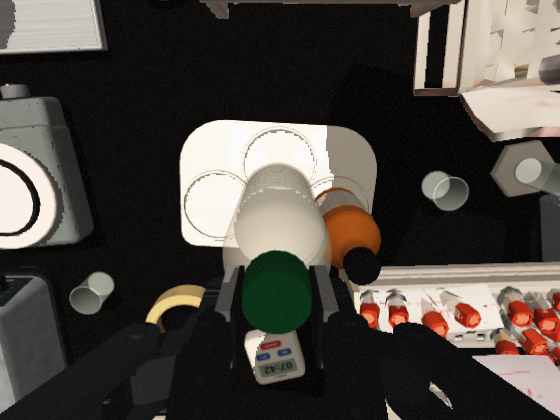

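```bash
python3 -m pendant '[18,0.2,-0.2,-0.1,0,0,0, 18,0.4,-0.4,0,0,0,0, 18,0.5,-0.5,0,0,0,0, 18,0.5,-0.5,0,0,0,0, 18,0.5,-0.5,0,0,0,0, 18,0.5,-0.5,0,0,0,0, 18,0.5,-0.5,0,0,0,0, 18,0.5,-0.5,0,0,0,0, 18,0.4,-0.4,0,0,0,0, 18,0.3,-0.3,0,0,0,0, 18,0.17,-0.2,0,0,0,0, 18,0,0,0,0,0,0]' > /dev/null;  python3 -m pendant '[18,0,0,0,0,0,0, 18,0,0,0.4,0,0,0, 18,0,0,0.5,0,0,0, 18,0,0,0.5,0,0,0, 18,0,0,0.4,0,0,0, 18,0,0,0.2,0,0,0, 18,0,0,0.1,0,0,0, 18,0,0,0,0,0,0, 18,0,0,0,0,0,0]'; python3 st.py .3775 -.2505 .156 0; python3 - <<'E'
from h import *
snap('wrist','w8.png')
E
```

```text
time_s: 14.85
position: [0.3775, -0.2506, 0.1671]
tool_rot: [[-1.0, -0.0, 0.001], [-0.0, 1.0, -0.001], [-0.001, -0.001, -1.0]]
ft_force: [-0.8, -0.4, -2.1]
grip_width: 0.0268
t 14.85 p [ 0.3775 -0.2506  0.1671] w 0.0268 F [-0.8 -0.4 -2.1] q [ -49.   16.   95.    0.   69. -139.]
shift units [0.001 0.003 0.221] turn [-0.007  0.007  0.004]
```

View pics/w8.png

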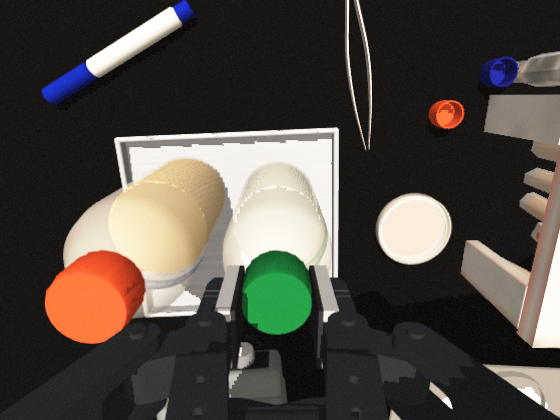

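```bash
python3 -m pendant '[18,0,0,0.1,0,0,0, 18,0,0,0.1,0,0,0, 18,0,0,0,0,0,0, 18,0,0,0,0,0,0]'; python3 -m pendant '[18,0,0,0.03,0,0,0, 18,0,0,0,0,0,0, 18,0,0,0,0,0,0]'
```

```text
time_s: 15.3
position: [0.377, -0.2504, 0.1562]
tool_rot: [[-1.0, -0.0, -0.0], [-0.0, 1.0, 0.0], [0.0, 0.0, -1.0]]
ft_force: [-0.4, -0.3, -2.8]
grip_width: 0.0267
time_s: 15.6
position: [0.3775, -0.2508, 0.1558]
tool_rot: [[-1.0, -0.0, 0.001], [-0.0, 1.0, -0.001], [-0.001, -0.001, -1.0]]
ft_force: [-0.4, 0.6, 9.4]
grip_width: 0.0264
```

```bash
python3 -m pendant '[30,0,0,0,0,0,0, 36,0,0,0,0,0,0, 45,0,0,0,0,0,0, 45,0,0,0,0,0,0, 45,0,0,-0.2,0,0,0, 45,0,0,-0.4,0,0,0, 45,0,0,-0.6,0,0,0, 45,0,0,-0.8,0,0,0, 45,0,0,-1,0,0,0, 45,0,0,0,0,0,0]'; python3 - <<'E'
from h import *
import meas
W=snap('wrist','w9.png'); meas.caps(W)
E
python3 st.py .6515 .0385 .32 0
```

```text
time_s: 16.6
position: [0.3783, -0.2517, 0.3114]
tool_rot: [[-1.0, -0.0, 0.008], [-0.0, 1.0, -0.009], [-0.008, -0.009, -1.0]]
ft_force: [0.1, 0.6, -0.2]
grip_width: 0.0448
reagent 1529 [183. 199.] ztop 0.1848 topmean [ 0.3784 -0.324   0.1836] ray [ 0.3778 -0.3236  0.185 ]
reagent 446 [542. 223.] ztop 0.21 topmean [ 0.3891 -0.0678  0.2084] ray [ 0.3982 -0.0506  0.185 ]
saline 1078 [280. 192.] ztop 0.173 topmean [ 0.3763 -0.2509  0.1718] ray [ 0.3759 -0.2509  0.173 ]
t 16.65 p [ 0.3777 -0.251   0.3081] w 0.045 F [-0.  -0.8 -1.1] q [ -49.    9.   80.   -0.   91. -139.]
shift units [-5.479  5.787 -0.244] turn [-0.038  0.033  0.002]
```

View pics/w9.png

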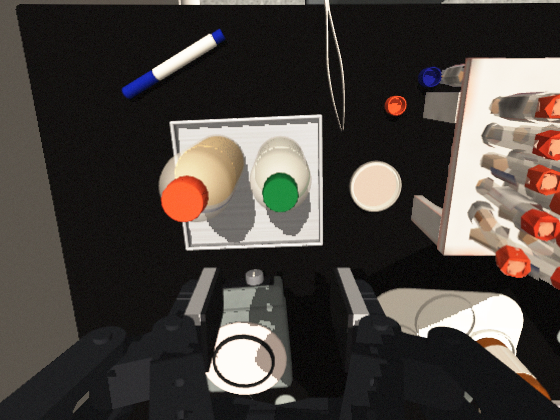

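```bash
python3 -m pendant '[45,-0.3,0.3,0,0,0,0, 45,-0.5,0.55,0,0,0,0, 45,-0.5,0.55,0,0,0,0, 45,-0.5,0.55,0,0,0,0, 45,-0.5,0.55,0,0,0,0, 45,-0.5,0.55,0,0,0,0, 45,-0.5,0.55,0,0,0,0, 45,-0.5,0.55,0,0,0,0, 45,-0.5,0.55,0,0,0,0, 45,-0.5,0.55,0,0,0,0, 45,-0.4,0.35,0,0,0,0, 45,-0.28,0.2,0.2,0,0,0]' > /dev/null;  python3 -m pendant '[45,0,0,0.4,0,0,0, 45,0,0,0.4,0,0,0, 45,0,0,0.4,0,0,0, 45,0,0,0.2,0,0,0, 45,0,0,0,0,0,0, 45,0,0,0,0,0,0, 45,0,0,0,0,0,0]'; python3 st.py .6515 .0385 .139 0; python3 - <<'E'
from h import *
W=snap('wrist','w10.png')
P=cloud(W); m=(abs(P[...,0]-.65)<.03)&(abs(P[...,1]-.039)<.03)&(P[...,2]>.149)&(P[...,2]<.166)
v,u=np.nonzero(m); print(len(u), u.mean(),v.mean(),u.min(),u.max(),v.min(),v.max(),P[m].mean(0), P[m].min(0),P[m].max(0))
E
```

```text
time_s: 18.55
position: [0.6514, 0.0395, 0.226]
tool_rot: [[-1.0, -0.0, 0.002], [-0.0, 1.0, -0.0], [-0.002, -0.0, -1.0]]
ft_force: [0.0, -0.5, 0.0]
grip_width: 0.0448
t 18.55 p [0.6514 0.0395 0.226 ] w 0.0448 F [ 0.  -0.5  0. ] q [ -7.  33.  57.  -0.  91. -97.]
shift units [ 0.002 -0.02   1.74 ] turn [-0.002  0.014  0.001]
1506 277.4322709163347 226.93758300132802 256 299 205 249 [0.65158566 0.03939215 0.15516675] [0.63928688 0.02628029 0.14900389] [0.66572287 0.05256294 0.15768682]
```

View pics/w10.png

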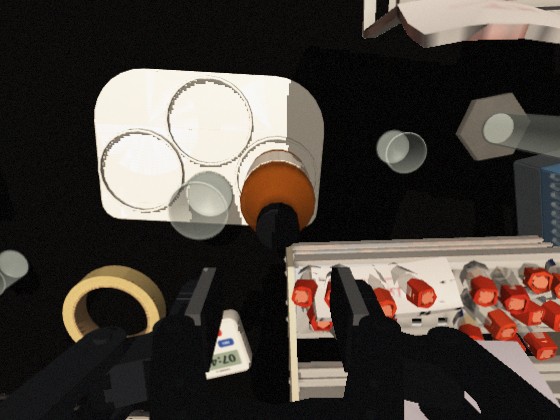

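```bash
python3 -m pendant '[45,0,0,0.5,0,0,0, 45,0,0,0.5,0,0,0, 45,0,0,0.4,0,0,0, 45,0,0,0.2,0,0,0, 45,0,0,0.06,0,0,0, 45,0,0,0,0,0,0, 25,0,0,0,0,0,0, 16,0,0,0,0,0,0, 16,0,0,0,0,0,0, 16,0,0,0,0,0,0, 16,0,0,0,0,0,0]' 60; python3 st.py
python3 -m pendant '[16,0,0,-0.2,0,0,0, 16,0,0,-0.4,0,0,0, 16,0,0,-0.4,0,0,0, 16,0,0,-0.6,0,0,0, 16,0,0,-0.6,0,0,0, 16,0,0,0,0,0,0]'; python3 - <<'E'
from h import *
snap('wrist','w11.png')
E
```

```text
time_s: 19.7
position: [0.6517, 0.0396, 0.1434]
tool_rot: [[-1.0, -0.0, 0.003], [-0.0, 1.0, -0.0], [-0.003, -0.0, -1.0]]
ft_force: [-0.6, 0.5, 7.2]
grip_width: 0.0242
t 19.7 p [0.6517 0.0396 0.1434] w 0.0242 F [-0.6  0.5  7.2] q [ -7.  36.  64.   0.  79. -97.]
time_s: 20.3
position: [0.6521, 0.0395, 0.2567]
tool_rot: [[-1.0, -0.0, 0.008], [-0.0, 1.0, -0.001], [-0.008, -0.001, -1.0]]
ft_force: [0.6, -0.2, -1.7]
grip_width: 0.0245
```

View pics/w11.png

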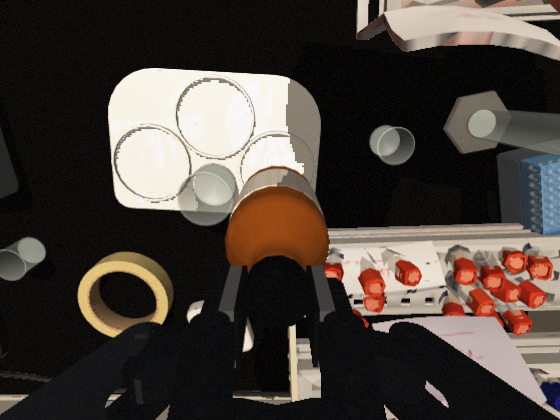

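```bash
python3 -m pendant '[16,0.15,-0.2,-0.1,0,0,0, 16,0.3,-0.45,0,0,0,0, 16,0.4,-0.65,0,0,0,0, 16,0.45,-0.7,0,0,0,0, 16,0.45,-0.7,0,0,0,0, 16,0.45,-0.7,0,0,0,0, 16,0.45,-0.7,0,0,0,0, 16,0.45,-0.7,0,0,0,0, 16,0.4,-0.65,0,0,0,0, 16,0.35,-0.55,0,0,0,0, 16,0.2,-0.33,0,0,0,0, 16,0.11,-0.2,0,0,0,0]' > /dev/null;  python3 -m pendant '[16,0,0,0,0,0,0, 16,0,0,0,0,0,0, 16,0,0,0.4,0,0,0, 16,0,0,0.5,0,0,0, 16,0,0,0.5,0,0,0, 16,0,0,0.4,0,0,0, 16,0,0,0.2,0,0,0, 16,0,0,0.1,0,0,0, 16,0,0,0,0,0,0, 16,0,0,0,0,0,0]'; python3 st.py .444 -.287 .141 0; python3 - <<'E'
from h import *
snap('wrist','w12.png')
E
```

```text
time_s: 22.55
position: [0.4436, -0.2871, 0.1527]
tool_rot: [[-1.0, -0.0, 0.001], [-0.0, 1.0, -0.001], [-0.001, -0.001, -1.0]]
ft_force: [0.6, 0.0, -1.7]
grip_width: 0.0242
t 22.55 p [ 0.4436 -0.2871  0.1527] w 0.0242 F [ 0.6  0.  -1.7] q [ -46.   24.   85.    0.   71. -136.]
shift units [-0.008  0.002  0.234] turn [-0.008  0.008  0.003]
```

View pics/w12.png

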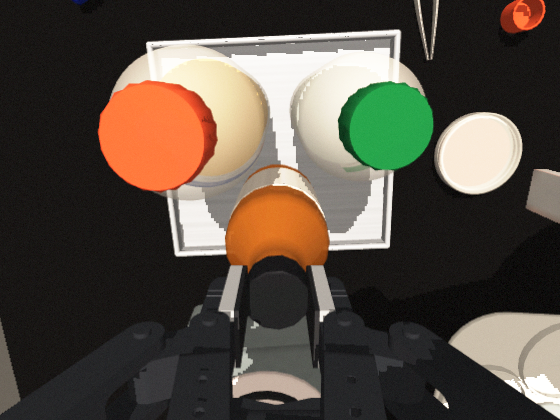

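```bash
python3 -m pendant '[16,0,0,0.1,0,0,0, 16,0,0,0.1,0,0,0, 16,0,0,0,0,0,0, 16,0,0,0,0,0,0]'; python3 -m pendant '[16,0,0,0.03,0,0,0, 16,0,0,0,0,0,0, 16,0,0,0,0,0,0]'
```

```text
time_s: 23.0
position: [0.443, -0.2869, 0.1417]
tool_rot: [[-1.0, -0.0, -0.0], [-0.0, 1.0, 0.0], [0.0, 0.0, -1.0]]
ft_force: [0.6, -0.2, -2.4]
grip_width: 0.0241
time_s: 23.3
position: [0.4435, -0.2872, 0.1414]
tool_rot: [[-1.0, -0.0, 0.001], [-0.0, 1.0, -0.001], [-0.001, -0.001, -1.0]]
ft_force: [-1.5, 0.9, 7.3]
grip_width: 0.0244
```

```bash
python3 -m pendant '[28,0,0,0,0,0,0, 34,0,0,0,0,0,0, 45,0,0,0,0,0,0, 45,0,0,0,0,0,0, 45,0,0,-0.2,0,0,0, 45,0,0,-0.4,0,0,0, 45,0,0,-0.6,0,0,0, 45,0,0,-0.8,0,0,0, 45,0,0,-1,0,0,0, 68,0,0,0,0,0,0]'; python3 - <<'E'
from h import *
import meas
W=snap('wrist','w13.png'); meas.caps(W)
T=snap('top','t13.png')
E
python3 st.py .666 -.027 .20 0
```

```text
time_s: 24.3
position: [0.4444, -0.2881, 0.2975]
tool_rot: [[-1.0, -0.0, 0.009], [-0.0, 1.0, -0.009], [-0.009, -0.009, -1.0]]
ft_force: [-0.4, 0.5, 0.2]
grip_width: 0.0581
reagent 1883 [225. 111.] ztop 0.1848 topmean [ 0.3793 -0.3242  0.1837] ray [ 0.3792 -0.324   0.185 ]
reagent 1089 [279. 166.] ztop 0.1217 topmean [ 0.4342 -0.2883  0.1197] ray [ 0.4266 -0.2874  0.185 ]
saline 1354 [332. 107.] ztop 0.1731 topmean [ 0.3772 -0.2513  0.1719] ray [ 0.3772 -0.2516  0.173 ]
t 24.4 p [ 0.4432 -0.287   0.2916] w 0.0681 F [-0.1  0.2 -0.9] q [ -46.   17.   71.   -0.   91. -136.]
shift units [-4.454  5.202  1.83 ] turn [-0.014  0.013  0.002]
```

View pics/w13.png

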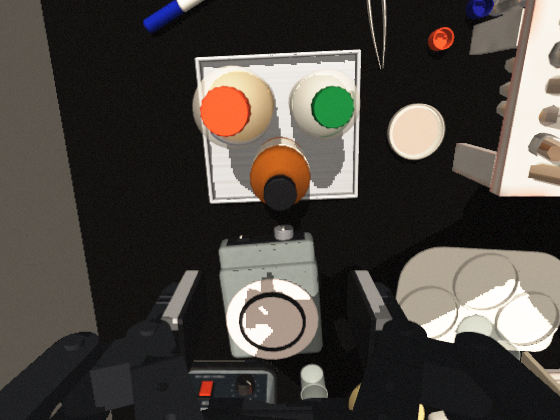

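```bash
python3 - <<'E'
from h import *
W=snap('wrist')
a=W['frame'].astype(int);m=((a.min(2)>120)&((a[...,0]-a[...,2])>5)).astype(np.uint8); m[:278]=0;m[360:]=0;m[:,:222]=0;m[:,322:]=0
P=cloud(W)
n,l,s,c=cv2.connectedComponentsWithStats(m); i=1+np.argmax(s[1:,4]); ct=max(cv2.findContours((l==i).astype(np.uint8),0,1)[0],key=cv2.contourArea)
h=cv2.convexHull(ct)
print(s[i],cv2.fitEllipse(np.array([onz(W,*p,.062)[:2]*1000 for p in ct[:,0]]).astype(np.float32)),cv2.minEnclosingCircle(np.array([onz(W,*p,.062)[:2]*1000 for p in ct[:,0]]).astype(np.float32)),np.nanmedian(P[l==i][:,2]))
E
python3 -m pendant '[68,-0.3,0.3,0,0,0,0, 68,-0.4,0.45,0,0,0,0, 68,-0.45,0.55,0,0,0,0, 68,-0.45,0.55,0,0,0,0, 68,-0.45,0.55,0,0,0,0, 68,-0.45,0.55,0,0,0,0, 68,-0.45,0.55,0,0,0,0, 68,-0.45,0.55,0,0,0,0, 68,-0.4,0.5,0.2,0,0,0, 68,-0.3,0.4,0.4,0,0,0, 68,-0.25,0.25,0.6,0,0,0, 68,-0.1,0.1,0.6,0,0,0]' > /dev/null;  python3 -m pendant '[68,0,0,0.4,0,0,0, 68,0,0,0.2,0,0,0, 68,0,0,0,0,0,0, 68,0,0,0,0,0,0, 68,0,0,0,0,0,0]'; python3 st.py .666 -.027 .20 0; python3 - <<'E'
from h import *
W=snap('wrist','w14.png')
E
```

```text
[ 222  278   94   82 3538] ((612.7471313476562, -298.9873352050781), (116.47378540039062, 121.30776977539062), 39.808197021484375) ((612.2583618164062, -297.5539245605469), 72.06282043457031) 0.061887987241061704
time_s: 26.15
position: [0.666, -0.0222, 0.1717]
tool_rot: [[-1.0, 0.0, 0.002], [0.0, 1.0, -0.0], [-0.002, -0.0, -1.0]]
ft_force: [0.5, 0.0, 0.7]
grip_width: 0.0678
t 26.15 p [ 0.666  -0.0222  0.1717] w 0.0678 F [0.5 0.  0.7] q [ -12.   36.   59.   -0.   84. -102.]
shift units [-0.002 -0.097 -0.567] turn [-0.003  0.015 -0.001]
```

View pics/w14.png

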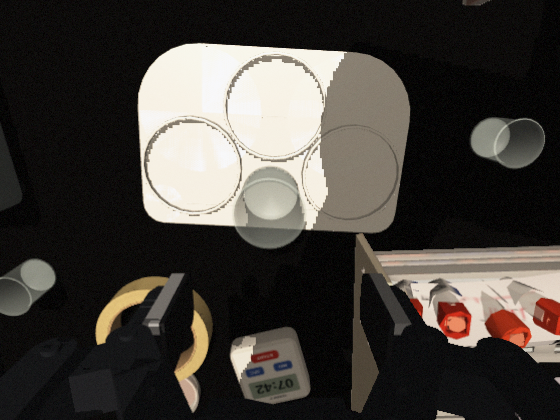

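```bash
python3 - <<'E'
from h import *
W=snap('wrist')
for n,p,z in(('rim',(270,212),.066),('rimL',(235,212),.066),('rimR',(306,212),.066),('rimBot',(270,248),.066),('base',(271,193),.006),('front',(275.5,106.5),.012),('right',(193.5,165.5),.012),('left',(350.5,172),.012)): print(n,onz(W,*p,z).round(4))
a=cv2.cvtColor(W['frame'],cv2.COLOR_RGB2BGR)[140:270,200:340]; cv2.imwrite('pics/w14c.png',cv2.resize(a,None,fx=4.5,fy=4.5,interpolation=2))
E
```

```text
rim [ 0.6675 -0.0274  0.066 ]
rimL [ 0.6675 -0.0517  0.066 ]
rimR [ 0.6675 -0.0024  0.066 ]
rimBot [ 0.6946 -0.0276  0.066 ]
base [ 0.6694 -0.0276  0.006 ]
front [ 0.5986 -0.0236  0.012 ]
right [ 0.6447 -0.0904  0.012 ]
left [0.6502 0.0377 0.012 ]
```

View pics/w14c.png

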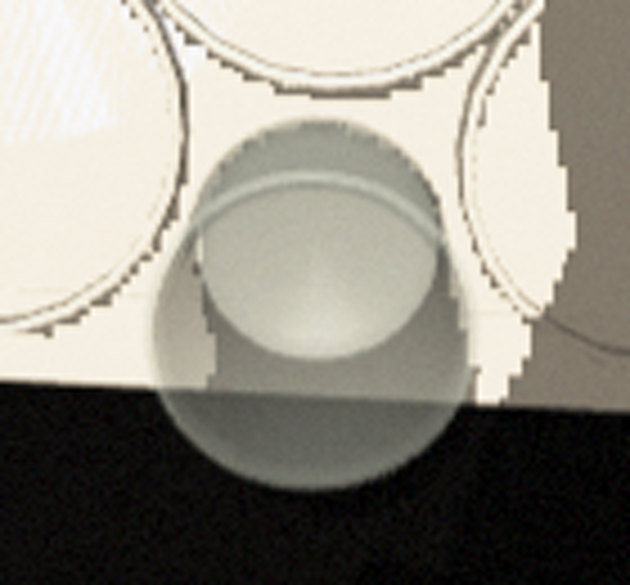

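```bash
python3 - <<'E'
from h import *
P=np.vstack([cloud(snap('wrist')).reshape(-1,3),cloud(snap('top')).reshape(-1,3)]);P=P[np.isfinite(P).all(1)]
q=P[(P[:,2]>.04)&(P[:,2]<.13)&(P[:,1]>.005)&(P[:,1]<.06)&(P[:,0]>.685)&(P[:,0]<.8)]
for z in np.arange(.04,.13,.015):
    r=q[(q[:,2]>=z)&(q[:,2]<z+.015)]; print(round(z,3),len(r),r.min(0).round(3) if len(r) else '', np.percentile(r,3,axis=0).round(3) if len(r) else '')
E
```

```text
0.04 295 [0.706 0.046 0.04 ] [0.707 0.047 0.04 ]
0.055 276 [0.706 0.047 0.055] [0.707 0.047 0.055]
0.07 278 [0.706 0.047 0.07 ] [0.707 0.047 0.07 ]
0.085 74 [0.706 0.049 0.085] [0.707 0.049 0.085]
0.1 0  
0.115 0
```

```bash
python3 -m pendant '[68,-0.05,-0.12,0,0,0,0, 68,0,0,0.6,0,0,0, 68,0,0,0.7,0,0,0, 68,0,0,0.6,0,0,0, 68,0,0,0,0,0,0, 68,0,0,0,0,0,0]'; python3 - <<'E'
from h import *
W=snap('wrist','w15.png')
E
python3 st.py .668 -.0278 .034 0
```

```text
time_s: 26.95
position: [0.6686, -0.0283, 0.0761]
tool_rot: [[-1.0, 0.0, 0.001], [0.0, 1.0, -0.0], [-0.001, -0.0, -1.0]]
ft_force: [-0.0, -0.2, 0.8]
grip_width: 0.0681
t 27.0 p [ 0.6691 -0.0283  0.0772] w 0.0679 F [ 0.3 -0.8  0.2] q [ -13.   41.   66.   -0.   73. -103.]
shift units [0.024 0.011 0.864] turn [-0.005  0.02   0.   ]
```

View pics/w15.png

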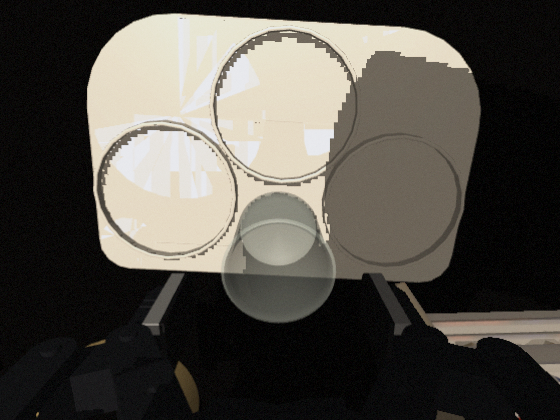

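```bash
python3 -m pendant '[68,0,0,0.4,0,0,0, 68,0,0,0.3,0,0,0, 68,0,0,0.15,0,0,0, 68,0,0,0,0,0,0, 60,0,0,0,0,0,0, 56,0,0,0,0,0,0, 52,0,0,0,0,0,0, 48,0,0,0,0,0,0, 45,0,0,0,0,0,0, 45,0,0,0,0,0,0, 45,0,0,0,0,0,0]' 25; python3 - <<'E'
from h import *
W=snap('wrist','w16.png')
E
python3 st.py
```

```text
time_s: 28.1
position: [0.6686, -0.0279, 0.0338]
tool_rot: [[-1.0, -0.0, 0.002], [-0.0, 1.0, -0.0], [-0.002, -0.0, -1.0]]
ft_force: [-0.7, 0.4, 6.0]
grip_width: 0.0507
t 28.15 p [ 0.6686 -0.0279  0.0338] w 0.0505 F [-0.1  0.7  6.2] q [ -13.   44.   68.    0.   68. -103.]
```

View pics/w16.png

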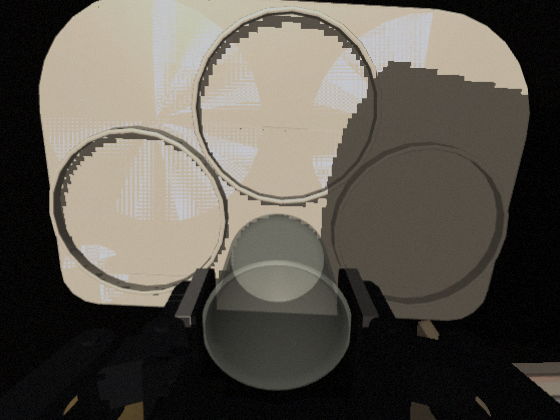

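```bash
python3 - <<'E'
from h import *
W=snap('wrist')
print(onz(W,277,325,.066),onz(W,277,258,.006))
E
python3 -m pendant '[45,0,0,-0.2,0,0,0, 45,0,0,-0.4,0,0,0, 45,0,0,-0.5,0,0,0, 45,0,0,-0.5,0,0,0, 45,0,0,-0.5,0,0,0, 45,0,0,0,0,0,0, 45,0,0,0,0,0,0]'; python3 - <<'E'
from h import *
W=snap('wrist','w17.png')
E
python3 st.py .622 -.2955 .14 0
```

```text
[ 0.66744712 -0.02837884  0.066     ] [ 0.66969849 -0.02832274  0.006     ]
time_s: 28.9
position: [0.6679, -0.0279, 0.1378]
tool_rot: [[-1.0, -0.0, -0.0], [-0.0, 1.0, -0.0], [0.0, -0.0, -1.0]]
ft_force: [-0.1, 0.3, -0.6]
grip_width: 0.0508
t 28.95 p [ 0.6675 -0.0278  0.1368] w 0.051 F [ 1.   0.4 -1.3] q [ -13.   38.   62.   -0.   81. -103.]
shift units [ 0.911 -5.353 -0.063] turn [ 0.002 -0.013  0.001]
```

View pics/w17.png

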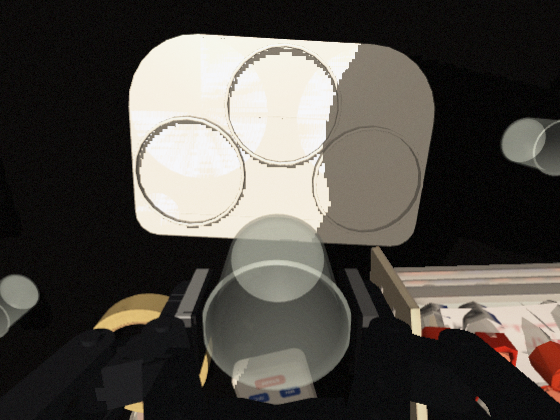

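```bash
python3 -m pendant '[45,0.05,-0.2,-0.3,0,0,0, 45,0.1,-0.4,-0.2,0,0,0, 45,0.1,-0.6,0,0,0,0, 45,0.1,-0.6,0,0,0,0, 45,0.1,-0.5,0,0,0,0, 45,0.06,-0.3,0,0,0,0, 45,0,-0.1,0,0,0,0, 45,0,0,0,0,0,0, 45,0,0,0,0,0,0]'; python3 - <<'E'
from h import *
W=snap('wrist','w18.png')
E
python3 st.py
```

```text
time_s: 29.85
position: [0.6428, -0.1619, 0.1628]
tool_rot: [[-1.0, -0.001, -0.0], [-0.001, 1.0, 0.0], [0.0, 0.0, -1.0]]
ft_force: [0.1, 0.0, -1.1]
grip_width: 0.0506
t 29.9 p [ 0.6428 -0.1618  0.1628] w 0.0505 F [-0.  -0.8 -1.1] q [ -24.   36.   61.    0.   83. -114.]
```

View pics/w18.png

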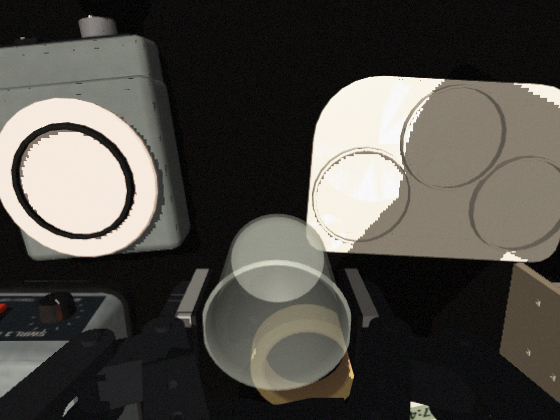

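```bash
python3 - <<'E'
from h import *
W=snap('wrist')
a=W['frame'].astype(int)
d=(a.max(2)<60).astype(np.uint8); d[:115]=0;d[245:]=0;d[:,:5]=0;d[:,142:]=0
n,l,s,c=cv2.connectedComponentsWithStats(d)
for i in 1+np.argsort(-s[1:,4])[:2]:
    r=(l==i).astype(np.uint8); ct=max(cv2.findContours(r,0,1)[0],key=cv2.contourArea)
    for z in(.067,.062): print(s[i],cv2.fitEllipse(np.array([onz(W,*p,z)[:2]*1000 for p in ct[:,0]]).astype(np.float32)))
w=(a.min(2)>165).astype(np.uint8); w[:95]=0;w[258:]=0;w[:,160:]=0
ct=max(cv2.findContours(w,0,1)[0],key=cv2.contourArea); ct=ct[(ct[:,0,0]>1)]
print(len(ct),cv2.fitEllipse(np.array([onz(W,*p,.062)[:2]*1000 for p in ct[:,0]]).astype(np.float32)))
E
```

```text
[  11  123  124  116 2248] ((621.6058959960938, -294.8976135253906), (76.16888427734375, 77.81558990478516), 15.264798164367676)
[  11  123  124  116 2248] ((622.757568359375, -297.66668701171875), (77.76229095458984, 79.44345092773438), 15.264769554138184)
[  5 210  20  35 416] ((656.02734375, -341.41229248046875), (11.712261199951172, 26.201101303100586), 90.56932067871094)
[  5 210  20  35 416] ((657.8990478515625, -345.1544189453125), (11.95728588104248, 26.749195098876953), 90.56925964355469)
385 ((621.6393432617188, -296.1331787109375), (105.64317321777344, 106.68257904052734), 53.02731704711914)
```

```bash
python3 -m pendant '[45,0.05,-0.3,0,0,0,0, 45,0.1,-0.6,0,0,0,0, 45,0.1,-0.7,0,0,0,0, 45,0.1,-0.6,0,0,0,0, 45,0.06,-0.35,0,0,0,0, 45,0,-0.12,0,0,0,0, 45,0,0,0.4,0,0,0, 45,0,0,0.4,0,0,0, 45,0,0,0.3,0,0,0, 45,0,0,0.15,0,0,0, 45,0,0,0,0,0,0, 45,0,0,0,0,0,0]'; python3 - <<'E'
from h import *
W=snap('wrist','w19.png')
E
python3 st.py .622 -.2957 .091 0
```

```text
time_s: 31.15
position: [0.6226, -0.2962, 0.1012]
tool_rot: [[-1.0, -0.001, 0.001], [-0.001, 1.0, -0.001], [-0.001, -0.001, -1.0]]
ft_force: [1.3, -0.2, 0.4]
grip_width: 0.0505
t 31.2 p [ 0.6227 -0.2963  0.1014] w 0.0507 F [-0.4 -0.6 -0.3] q [ -35.   42.   60.    0.   78. -125.]
shift units [0.014 0.013 0.208] turn [-0.007  0.01   0.005]
```

View pics/w19.png

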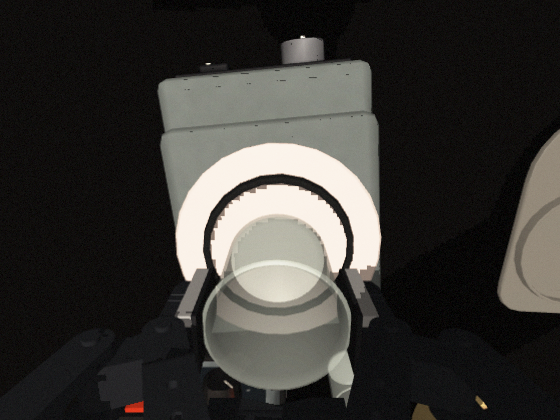

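Beaker centred over the ring (ring u 205–353, beaker base u 232–325). Lower.

```bash
python3 -m pendant '[45,0,0,0.1,0,0,0, 45,0,0,0.06,0,0,0, 45,0,0,0,0,0,0, 45,0,0,0,0,0,0]'; python3 -m pendant '[45,0,0,0.03,0,0,0, 45,0,0,0,0,0,0, 45,0,0,0,0,0,0]'
```

```text
time_s: 31.6
position: [0.6221, -0.2965, 0.0923]
tool_rot: [[-1.0, -0.0, -0.0], [-0.0, 1.0, 0.0], [0.0, 0.0, -1.0]]
ft_force: [-0.6, -0.1, -0.5]
grip_width: 0.0504
time_s: 31.9
position: [0.6222, -0.2965, 0.091]
tool_rot: [[-1.0, -0.0, 0.0], [-0.0, 1.0, -0.0], [-0.0, -0.0, -1.0]]
ft_force: [0.9, -0.2, 0.8]
grip_width: 0.0505
```

```bash
python3 -m pendant '[45,0,0,0.02,0,0,0, 45,0,0,0,0,0,0, 45,0,0,0,0,0,0]'
```

```text
time_s: 32.2
position: [0.6224, -0.2965, 0.0909]
tool_rot: [[-1.0, -0.0, 0.001], [-0.0, 1.0, -0.001], [-0.001, -0.001, -1.0]]
ft_force: [-0.8, 1.7, 5.2]
grip_width: 0.0506
```

```bash
python3 -m pendant '[54,0,0,0,0,0,0, 60,0,0,0,0,0,0, 68,0,0,0,0,0,0, 68,0,0,0,0,0,0, 68,0,0,-0.2,0,0,0, 68,0,0,-0.5,0,0,0, 68,0,0,-0.7,0,0,0, 68,0,0,-0.9,0,0,0, 68,0,0,-0.9,0,0,0, 68,0,0,-0.9,0,0,0, 45,0,0,0,0,0,0]'; python3 - <<'E'
from h import *
W=snap('wrist','w20.png')
E
python3 st.py .4435 -.2872 .29 0
```

```text
time_s: 33.3
position: [0.623, -0.2969, 0.3032]
tool_rot: [[-1.0, -0.0, 0.011], [-0.0, 1.0, -0.008], [-0.011, -0.008, -1.0]]
ft_force: [-0.3, -0.8, -0.4]
grip_width: 0.0551
t 33.35 p [ 0.6226 -0.2967  0.2992] w 0.0475 F [-0.5  0.3 -1. ] q [ -35.   36.   40.   -0.  104. -125.]
shift units [3.582 0.191 0.16 ] turn [-0.032  0.046  0.002]
```

View pics/w20.png

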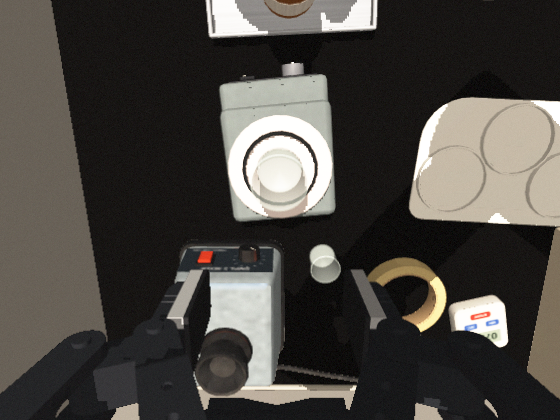

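```bash
python3 - <<'E'
from h import *
W=snap('wrist')
print(onz(W,280,173,.063),onz(W,281,168,.064),onz(W,283,186,.123))
a=cv2.cvtColor(W['frame'],cv2.COLOR_RGB2BGR)[105:225,215:345]; cv2.imwrite('pics/w20c.png',cv2.resize(a,None,fx=4.6,fy=4.6,interpolation=2))
E
```

```text
[ 0.62426674 -0.29480786  0.063     ] [ 0.61888148 -0.29380482  0.064     ] [ 0.62330551 -0.29245027  0.123     ]
```

View pics/w20c.png

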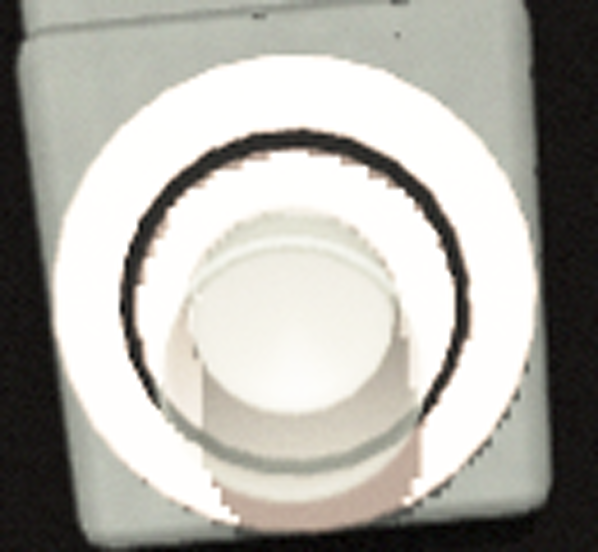

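```bash
python3 -m pendant '[45,0.3,0,0,0,0,0, 45,0.5,0.05,0,0,0,0, 45,0.6,0.05,0,0,0,0, 45,0.6,0.05,0,0,0,0, 45,0.6,0.04,0,0,0,0, 45,0.5,0,0,0,0,0, 45,0.3,0,0.3,0,0,0, 45,0.18,0,0.4,0,0,0, 45,0,0,0.4,0,0,0, 45,0,0,0.3,0,0,0, 45,0,0,0,0,0,0, 45,0,0,0,0,0,0]'; python3 - <<'E'
from h import *
W=snap('wrist','w21.png')
P=cloud(W); m=(abs(P[...,0]-.443)<.02)&(abs(P[...,1]+.287)<.02)&(P[...,2]>.147)&(P[...,2]<.166)
print(m.sum(),P[m].mean(0), P[m].min(0),P[m].max(0))
E
python3 st.py .4435 -.2872 .141 0
```

```text
time_s: 34.6
position: [0.443, -0.2868, 0.2246]
tool_rot: [[-1.0, -0.0, -0.001], [-0.0, 1.0, 0.001], [0.001, 0.001, -1.0]]
ft_force: [-0.6, 0.2, 0.1]
grip_width: 0.0452
1500 [ 0.44311259 -0.28749901  0.1531866 ] [ 0.43087066 -0.30058695  0.14705149] [ 0.45748028 -0.27398377  0.15539566]
t 34.65 p [ 0.4432 -0.287   0.2251] w 0.0453 F [ 0.3 -0.2  0. ] q [ -46.   20.   78.   -0.   82. -136.]
shift units [-0.006 -0.004  1.683] turn [-0.     0.     0.001]
```

View pics/w21.png

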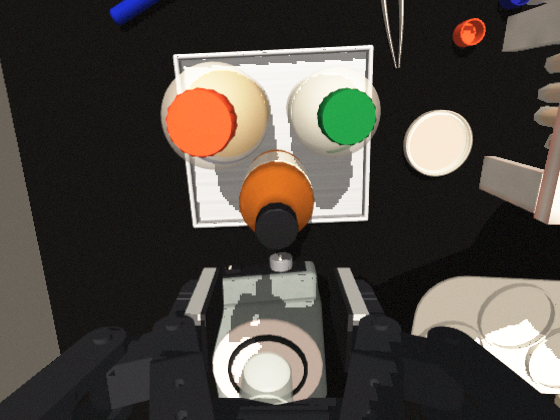

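```bash
python3 -m pendant '[45,0,0,0.5,0,0,0, 45,0,0,0.5,0,0,0, 45,0,0,0.4,0,0,0, 45,0,0,0.2,0,0,0, 45,0,0,0.07,0,0,0, 45,0,0,0,0,0,0, 25,0,0,0,0,0,0, 16,0,0,0,0,0,0, 16,0,0,0,0,0,0, 16,0,0,0,0,0,0, 16,0,0,0,0,0,0]' 60; python3 st.py
python3 -m pendant '[16,0,0,-0.2,0,0,0, 16,0,0,-0.4,0,0,0, 16,0,0,-0.5,0,0,0, 16,0,0,-0.6,0,0,0, 16,0,0,-0.6,0,0,0, 16,0,0,-0.2,0,0,0, 16,0,0,0,0,0,0]'; python3 - <<'E'
from h import *
snap('wrist','w22.png')
E
python3 st.py .6515 .0395 .262 0
```

```text
time_s: 35.75
position: [0.4436, -0.2873, 0.1426]
tool_rot: [[-1.0, -0.0, 0.002], [-0.0, 1.0, -0.002], [-0.002, -0.002, -1.0]]
ft_force: [-0.0, 1.5, 5.7]
grip_width: 0.0243
t 35.75 p [ 0.4436 -0.2873  0.1426] w 0.0243 F [-0.   1.5  5.7] q [ -46.   24.   86.    0.   69. -136.]
time_s: 36.45
position: [0.4433, -0.2871, 0.2674]
tool_rot: [[-1.0, -0.0, 0.002], [-0.0, 1.0, -0.002], [-0.002, -0.002, -1.0]]
ft_force: [-0.5, -0.2, -2.2]
grip_width: 0.0245
t 36.5 p [ 0.4429 -0.2867  0.2658] w 0.0242 F [-0.  -0.9 -2.8] q [ -46.   18.   74.   -0.   88. -136.]
shift units [-4.172  6.524  0.077] turn [ 0.003 -0.003  0.001]
```

View pics/w22.png

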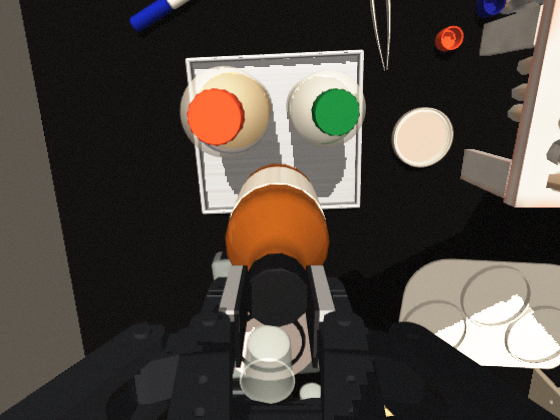

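```bash
python3 -m pendant '[16,-0.15,0.2,0,0,0,0, 16,-0.3,0.45,0,0,0,0, 16,-0.4,0.65,0,0,0,0, 16,-0.45,0.7,0,0,0,0, 16,-0.45,0.7,0,0,0,0, 16,-0.45,0.7,0,0,0,0, 16,-0.45,0.7,0,0,0,0, 16,-0.45,0.7,0,0,0,0, 16,-0.4,0.65,0,0,0,0, 16,-0.35,0.55,0,0,0,0, 16,-0.2,0.32,0,0,0,0, 16,-0.12,0.2,0,0,0,0]' > /dev/null;  python3 -m pendant '[16,0,0,0,0,0,0, 16,0,0,0,0,0,0, 16,0,0,0.4,0,0,0, 16,0,0,0.5,0,0,0, 16,0,0,0.5,0,0,0, 16,0,0,0.4,0,0,0, 16,0,0,0.2,0,0,0, 16,0,0,0.1,0,0,0, 16,0,0,0,0,0,0, 16,0,0,0,0,0,0]'; python3 st.py .6517 .0395 .143 0; python3 - <<'E'
from h import *
snap('wrist','w23.png')
E
```

```text
time_s: 38.7
position: [0.6519, 0.0388, 0.1624]
tool_rot: [[-1.0, 0.0, 0.002], [0.0, 1.0, -0.0], [-0.002, -0.0, -1.0]]
ft_force: [0.5, -0.3, -1.5]
grip_width: 0.0244
t 38.7 p [0.6519 0.0388 0.1624] w 0.0244 F [ 0.5 -0.3 -1.5] q [ -7.  35.  63.  -0.  82. -97.]
shift units [0.006 0.013 0.389] turn [-0.002  0.013 -0.001]
```

View pics/w23.png

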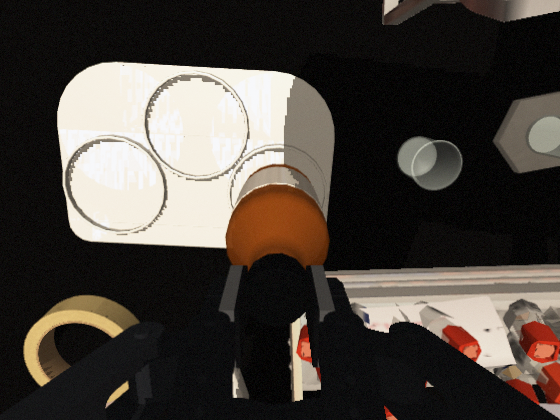

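```bash
python3 -m pendant '[16,0,0.01,0.15,0,0,0, 16,0,0,0.15,0,0,0, 16,0,0,0,0,0,0, 16,0,0,0,0,0,0]'; python3 -m pendant '[16,0,0,0.05,0,0,0, 16,0,0,0,0,0,0, 16,0,0,0,0,0,0]'
```

```text
time_s: 39.15
position: [0.6515, 0.0396, 0.146]
tool_rot: [[-1.0, -0.0, -0.001], [-0.0, 1.0, 0.0], [0.001, 0.0, -1.0]]
ft_force: [-0.4, -0.1, -2.7]
grip_width: 0.0245
time_s: 39.45
position: [0.652, 0.0397, 0.1447]
tool_rot: [[-1.0, -0.0, 0.002], [-0.0, 1.0, -0.0], [-0.002, -0.0, -1.0]]
ft_force: [-0.6, 1.1, 5.7]
grip_width: 0.0241
```

```bash
python3 -m pendant '[28,0,0,0,0,0,0, 34,0,0,0,0,0,0, 45,0,0,0,0,0,0, 45,0,0,0,0,0,0, 45,0,0,-0.2,0,0,0, 45,0,0,-0.5,0,0,0, 45,0,0,-0.7,0,0,0, 45,0,0,-0.9,0,0,0, 45,0,0,-0.9,0,0,0, 45,0,0,0,0,0,0]'; python3 - <<'E'
from h import *
W=snap('wrist','w24.png')
P=cloud(W); m=(abs(P[...,0]-.65)<.03)&(abs(P[...,1]-.039)<.03)&(P[...,2]>.149)&(P[...,2]<.166)
print(m.sum(),P[m].mean(0))
E
python3 st.py .3767 -.2511 .31 0
```

```text
time_s: 40.45
position: [0.6527, 0.0395, 0.3118]
tool_rot: [[-1.0, -0.0, 0.013], [-0.0, 1.0, -0.002], [-0.013, -0.002, -1.0]]
ft_force: [1.1, 0.3, 0.6]
grip_width: 0.0453
830 [0.65176622 0.03952447 0.15521142]
t 40.5 p [0.6521 0.0396 0.308 ] w 0.0446 F [ 0.4 -0.3 -0.5] q [ -7.  31.  47.  -0. 102. -97.]
shift units [ 5.509 -5.812 -0.077] turn [-0.007  0.054  0.002]
```

View pics/w24.png

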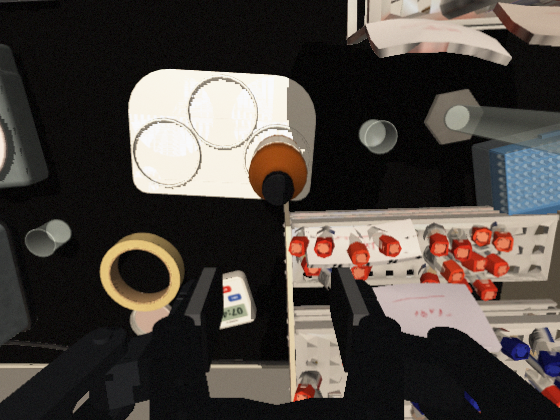

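```bash
python3 -m pendant '[45,0.3,-0.3,0,0,0,0, 45,0.5,-0.55,0,0,0,0, 45,0.5,-0.55,0,0,0,0, 45,0.5,-0.55,0,0,0,0, 45,0.5,-0.55,0,0,0,0, 45,0.5,-0.55,0,0,0,0, 45,0.5,-0.55,0,0,0,0, 45,0.5,-0.55,0,0,0,0, 45,0.5,-0.55,0,0,0,0, 45,0.5,-0.55,0,0,0,0, 45,0.4,-0.35,0,0,0,0, 45,0.3,-0.2,0.2,0,0,0]' > /dev/null;  python3 -m pendant '[45,0,-0.01,0.4,0,0,0, 45,0,0,0.4,0,0,0, 45,0,0,0.4,0,0,0, 45,0,0,0.1,0,0,0, 45,0,0,0,0,0,0, 45,0,0,0,0,0,0, 45,0,0,0,0,0,0]'; python3 st.py .377 -.2511 .156 0; python3 - <<'E'
from h import *
import meas
W=snap('wrist','w25.png'); meas.caps(W)
E
```

```text
time_s: 42.4
position: [0.3769, -0.2512, 0.2296]
tool_rot: [[-1.0, -0.0, 0.001], [-0.0, 1.0, -0.001], [-0.001, -0.001, -1.0]]
ft_force: [-0.3, 0.2, 1.1]
grip_width: 0.045
t 42.4 p [ 0.3769 -0.2512  0.2296] w 0.045 F [-0.3  0.2  1.1] q [ -49.   12.   89.   -0.   79. -139.]
shift units [-1.000e-03  3.000e-03  1.472e+00] turn [-0.008  0.007  0.002]
reagent 3020 [145. 242.] ztop 0.1846 topmean [ 0.378  -0.3237  0.1835] ray [ 0.377  -0.3231  0.185 ]
reagent 405 [418. 111.] ztop 0.0177 topmean [ 0.3155 -0.1208  0.0162] ray [ 0.3082 -0.183   0.185 ]
saline 2056 [278. 230.] ztop 0.173 topmean [ 0.376  -0.2509  0.1718] ray [ 0.3753 -0.2509  0.173 ]
```

View pics/w25.png

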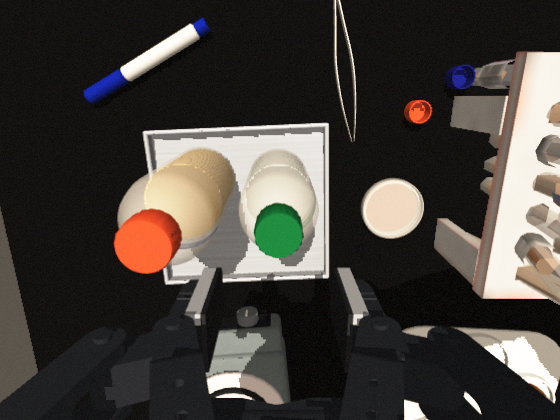

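```bash
python3 -m pendant '[45,0,0,0.5,0,0,0, 45,0,0,0.5,0,0,0, 45,0,0,0.3,0,0,0, 45,0,0,0.16,0,0,0, 45,0,0,0,0,0,0, 25,0,0,0,0,0,0, 18,0,0,0,0,0,0, 18,0,0,0,0,0,0, 18,0,0,0,0,0,0, 18,0,0,0,0,0,0]' 60; python3 st.py
python3 -m pendant '[18,0,0,-0.2,0,0,0, 18,0,0,-0.4,0,0,0, 18,0,0,-0.5,0,0,0, 18,0,0,-0.6,0,0,0, 18,0,0,-0.5,0,0,0, 18,0,0,-0.1,0,0,0, 18,0,0,0,0,0,0]'; python3 - <<'E'
from h import *
snap('wrist','w26.png')
E
python3 st.py .6012 -.0255 .27 0
```

```text
time_s: 43.45
position: [0.3771, -0.2513, 0.1569]
tool_rot: [[-1.0, -0.0, 0.002], [-0.0, 1.0, -0.002], [-0.002, -0.002, -1.0]]
ft_force: [-0.1, 0.9, 6.6]
grip_width: 0.027
t 43.45 p [ 0.3771 -0.2513  0.1569] w 0.027 F [-0.1  0.9  6.6] q [ -49.   17.   96.    0.   67. -139.]
time_s: 44.15
position: [0.3766, -0.2509, 0.271]
tool_rot: [[-1.0, -0.0, 0.001], [-0.0, 1.0, -0.001], [-0.001, -0.001, -1.0]]
ft_force: [-0.2, 0.6, -3.1]
grip_width: 0.0267
t 44.2 p [ 0.3763 -0.2507  0.2701] w 0.0261 F [ 0.8 -0.4 -2.8] q [ -49.   10.   84.   -0.   85. -139.]
shift units [-4.498e+00  4.502e+00  1.000e-03] turn [ 0.006 -0.006  0.001]
```

View pics/w26.png

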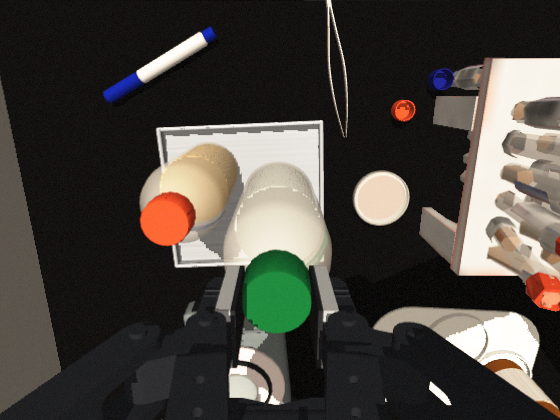

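```bash
python3 -m pendant '[18,-0.2,0.2,0,0,0,0, 18,-0.4,0.4,0,0,0,0, 18,-0.5,0.5,0,0,0,0, 18,-0.5,0.5,0,0,0,0, 18,-0.5,0.5,0,0,0,0, 18,-0.5,0.5,0,0,0,0, 18,-0.5,0.5,0,0,0,0, 18,-0.5,0.5,0,0,0,0, 18,-0.4,0.4,0,0,0,0, 18,-0.3,0.3,0,0,0,0, 18,-0.19,0.21,0,0,0,0, 18,0,0,0,0,0,0]' > /dev/null;  python3 -m pendant '[18,0,0,0,0,0,0, 18,0,0,0.4,0,0,0, 18,0,0,0.5,0,0,0, 18,0,0,0.5,0,0,0, 18,0,0,0.4,0,0,0, 18,0,0,0.1,0,0,0, 18,0,0,0,0,0,0, 18,0,0,0,0,0,0]'; python3 st.py .6012 -.0255 .158 0; python3 - <<'E'
from h import *
snap('wrist','w27.png')
E
```

```text
time_s: 46.2
position: [0.6014, -0.0259, 0.1771]
tool_rot: [[-1.0, 0.0, 0.002], [0.0, 1.0, -0.001], [-0.002, -0.001, -1.0]]
ft_force: [0.1, -0.4, -1.9]
grip_width: 0.0266
t 46.2 p [ 0.6014 -0.0259  0.1771] w 0.0266 F [ 0.1 -0.4 -1.9] q [ -14.   29.   71.   -0.   80. -104.]
shift units [0.004 0.008 0.382] turn [-0.004  0.014 -0.002]
```

View pics/w27.png

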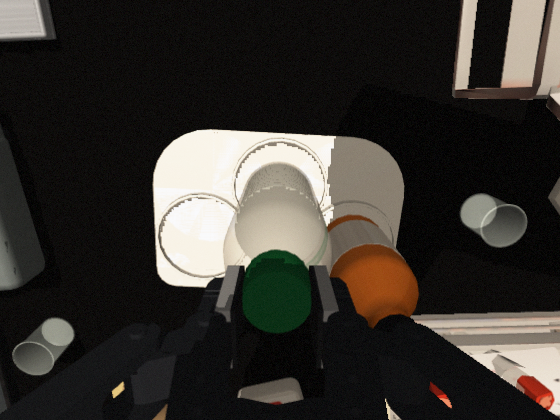

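```bash
python3 -m pendant '[18,0,0,0.15,0,0,0, 18,0,0,0.15,0,0,0, 18,0,0,0,0,0,0, 18,0,0,0,0,0,0]'; python3 -m pendant '[18,0,0,0.05,0,0,0, 18,0,0,0,0,0,0, 18,0,0,0,0,0,0]'
```

```text
time_s: 46.65
position: [0.601, -0.0254, 0.1606]
tool_rot: [[-1.0, -0.0, -0.001], [-0.0, 1.0, 0.0], [0.001, 0.0, -1.0]]
ft_force: [-0.4, -0.5, -3.2]
grip_width: 0.0265
time_s: 46.95
position: [0.6015, -0.0254, 0.159]
tool_rot: [[-1.0, -0.0, 0.002], [-0.0, 1.0, -0.0], [-0.002, -0.0, -1.0]]
ft_force: [0.5, 0.5, 2.7]
grip_width: 0.0268
```

```bash
python3 -m pendant '[30,0,0,0,0,0,0, 36,0,0,0,0,0,0, 45,0,0,0,0,0,0, 45,0,0,0,0,0,0, 45,0,0,-0.2,0,0,0, 45,0,0,-0.5,0,0,0, 45,0,0,-0.7,0,0,0, 45,0,0,-0.9,0,0,0, 45,0,0,-0.8,0,0,0, 50,0,0,0,0,0,0]'; python3 - <<'E'
from h import *
import meas
W=snap('wrist','w28.png');meas.caps(W)
E
python3 st.py .379 -.3243 .31 0
```

```text
time_s: 47.95
position: [0.6022, -0.0256, 0.3202]
tool_rot: [[-1.0, -0.0, 0.011], [-0.0, 1.0, -0.003], [-0.011, -0.003, -1.0]]
ft_force: [-0.1, -0.1, -0.3]
grip_width: 0.0501
reagent 719 [341. 209.] ztop 0.1214 topmean [0.6397 0.0366 0.1191] ray [0.6193 0.0245 0.185 ]
reagent 483 [532. 300.] ztop 0.1238 topmean [0.7233 0.2182 0.1225] ray [0.6861 0.1726 0.185 ]
saline 1018 [279. 190.] ztop 0.1749 topmean [ 0.6009 -0.025   0.1738] ray [ 0.6009 -0.0248  0.173 ]
t 48.0 p [ 0.6016 -0.0255  0.3167] w 0.05 F [-0.1  0.3  0.9] q [ -14.   25.   56.   -0.   99. -104.]
shift units [ 4.453 -5.975  0.115] turn [-0.011  0.044  0.001]
```

View pics/w28.png

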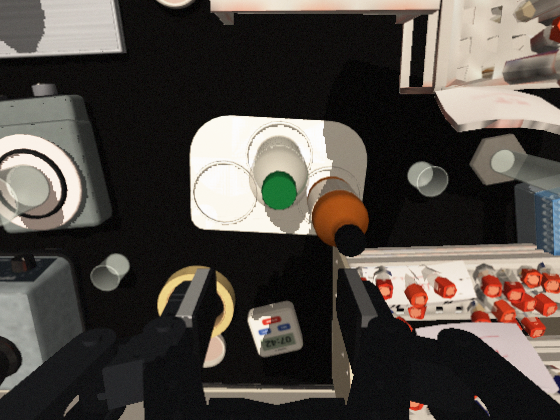

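Saline back at (.601, −.025), as at the start (.600, −.026). Now the reagent bottle.

```bash
python3 -m pendant '[50,0.3,-0.4,0,0,0,0, 50,0.43,-0.59,0,0,0,0, 50,0.43,-0.59,0,0,0,0, 50,0.43,-0.59,0,0,0,0, 50,0.43,-0.59,0,0,0,0, 50,0.43,-0.59,0,0,0,0, 50,0.43,-0.59,0,0,0,0, 50,0.43,-0.59,0,0,0,0, 50,0.43,-0.59,0,0,0,0, 50,0.43,-0.59,0,0,0,0, 50,0.2,-0.2,0.4,0,0,0, 50,0.08,-0.06,0.4,0,0,0]' > /dev/null;  python3 -m pendant '[50,0,0,0.4,0,0,0, 50,0,0,0.3,0,0,0, 50,0,0,0,0,0,0, 50,0,0,0,0,0,0, 50,0,0,0,0,0,0]'; python3 st.py .379 -.3243 .167 0; python3 - <<'E'
from h import *
import meas
W=snap('wrist','w29.png'); meas.caps(W)
E
```

```text
time_s: 49.7
position: [0.3788, -0.3241, 0.239]
tool_rot: [[-1.0, -0.0, 0.001], [-0.0, 1.0, -0.001], [-0.001, -0.001, -1.0]]
ft_force: [-0.0, -0.2, 1.0]
grip_width: 0.05
t 49.7 p [ 0.3788 -0.3241  0.239 ] w 0.05 F [-0.  -0.2  1. ] q [ -54.   16.   81.   -0.   82. -144.]
shift units [-0.003 -0.003  1.441] turn [-0.006  0.004  0.002]
reagent 1919 [274. 230.] ztop 0.1846 topmean [ 0.3771 -0.3264  0.1834] ray [ 0.3774 -0.3248  0.185 ]
reagent 403 [492. 108.] ztop 0.0176 topmean [ 0.3154 -0.1201  0.0158] ray [ 0.3091 -0.2152  0.185 ]
```

View pics/w29.png

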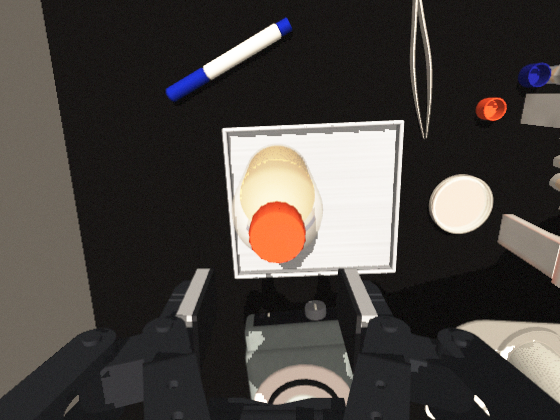

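```bash
python3 -m pendant '[50,0,-0.01,0.5,0,0,0, 50,0,0,0.5,0,0,0, 50,0,0,0.3,0,0,0, 50,0,0,0.14,0,0,0, 50,0,0,0,0,0,0, 30,0,0,0,0,0,0, 20,0,0,0,0,0,0, 20,0,0,0,0,0,0, 20,0,0,0,0,0,0, 20,0,0,0,0,0,0]' 70; python3 st.py
python3 -m pendant '[20,0,0,-0.2,0,0,0, 20,0,0,-0.4,0,0,0, 20,0,0,-0.5,0,0,0, 20,0,0,-0.6,0,0,0, 20,0,0,-0.5,0,0,0, 20,0,0,-0.2,0,0,0, 20,0,0,0,0,0,0]'; python3 - <<'E'
from h import *
snap('wrist','w30.png')
E
python3 st.py .6440 -.0924 .28 0
```

```text
time_s: 50.75
position: [0.3791, -0.3248, 0.1677]
tool_rot: [[-1.0, -0.0, 0.002], [-0.0, 1.0, -0.002], [-0.002, -0.002, -1.0]]
ft_force: [0.2, 1.5, 5.3]
grip_width: 0.0307
t 50.75 p [ 0.3791 -0.3248  0.1677] w 0.0307 F [0.2 1.5 5.3] q [ -54.   20.   88.    0.   71. -144.]
time_s: 51.45
position: [0.3787, -0.3246, 0.2871]
tool_rot: [[-1.0, -0.0, 0.001], [-0.0, 1.0, -0.001], [-0.001, -0.001, -1.0]]
ft_force: [0.7, 0.0, -6.3]
grip_width: 0.0305
t 51.5 p [ 0.3785 -0.3242  0.2858] w 0.0302 F [ 0.9  0.2 -5.8] q [ -54.   15.   76.   -0.   89. -144.]
shift units [-5.312  4.635  0.115] turn [ 0.004 -0.004  0.001]
```

View pics/w30.png

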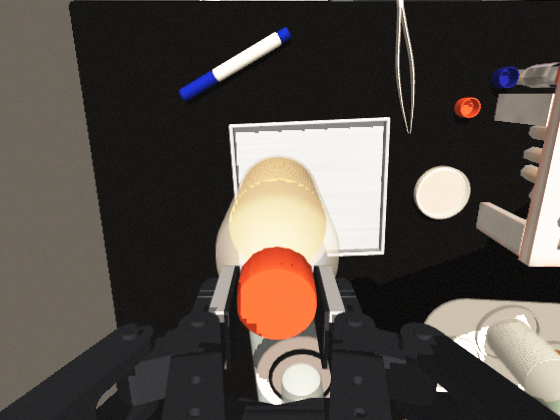

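```bash
python3 -m pendant '[20,-0.2,0.15,0,0,0,0, 20,-0.4,0.35,0,0,0,0, 20,-0.55,0.5,0,0,0,0, 20,-0.6,0.5,0,0,0,0, 20,-0.6,0.5,0,0,0,0, 20,-0.6,0.5,0,0,0,0, 20,-0.6,0.5,0,0,0,0, 20,-0.6,0.5,0,0,0,0, 20,-0.5,0.45,0,0,0,0, 20,-0.36,0.35,0,0,0,0, 20,-0.2,0.2,0,0,0,0, 20,-0.1,0.14,0,0,0,0]' > /dev/null;  python3 -m pendant '[20,0,0,0,0,0,0, 20,0,0,0,0,0,0, 20,0,0,0.4,0,0,0, 20,0,0,0.5,0,0,0, 20,0,0,0.5,0,0,0, 20,0,0,0.4,0,0,0, 20,0,0,0.1,0,0,0, 20,0,0,0,0,0,0, 20,0,0,0,0,0,0]'; python3 st.py .644 -.0924 .169 0; python3 - <<'E'
from h import *
snap('wrist','w31.png')
E
```

```text
time_s: 53.6
position: [0.6444, -0.093, 0.1929]
tool_rot: [[-1.0, 0.0, 0.002], [0.0, 1.0, -0.001], [-0.002, -0.001, -1.0]]
ft_force: [-1.4, 1.2, -5.3]
grip_width: 0.0304
t 53.6 p [ 0.6444 -0.093   0.1929] w 0.0304 F [-1.4  1.2 -5.3] q [ -19.   34.   60.   -0.   86. -109.]
shift units [0.01  0.012 0.477] turn [-0.006  0.017 -0.003]
```

View pics/w31.png

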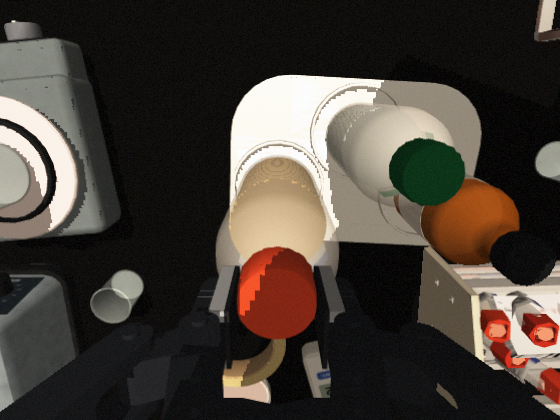

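```bash
python3 -m pendant '[20,0,0,0.2,0,0,0, 20,0,0,0.2,0,0,0, 20,0,0,0,0,0,0, 20,0,0,0,0,0,0]'; python3 -m pendant '[20,0,0,0.05,0,0,0, 20,0,0,0,0,0,0, 20,0,0,0,0,0,0]'
```

```text
time_s: 54.05
position: [0.6439, -0.0923, 0.1708]
tool_rot: [[-1.0, -0.0, -0.001], [-0.0, 1.0, 0.0], [0.001, 0.0, -1.0]]
ft_force: [-0.0, 0.1, -5.6]
grip_width: 0.0307
time_s: 54.35
position: [0.6444, -0.0924, 0.1698]
tool_rot: [[-1.0, -0.0, 0.002], [-0.0, 1.0, -0.0], [-0.002, -0.0, -1.0]]
ft_force: [-1.2, 1.1, 3.9]
grip_width: 0.0304
```

```bash
python3 -m pendant '[34,0,0,0,0,0,0, 40,0,0,0,0,0,0, 50,0,0,0,0,0,0, 50,0,0,0,0,0,0, 50,0,0,-0.2,0,0,0, 50,0,0,-0.5,0,0,0, 50,0,0,-0.7,0,0,0, 50,0,0,-0.9,0,0,0, 50,0,0,-0.9,0,0,0, 50,0,0,-0.2,0,0,0, 50,0,0,0,0,0,0, 50,0,0,0,0,0,0]'; python3 - <<'E'
from h import *
import meas
W=snap('wrist','w32.png');meas.caps(W);snap('scene','s32.png');T=snap('top')
a=T['frame'];cv2.imwrite('pics/t32c.png',cv2.resize(cv2.cvtColor(a,cv2.COLOR_RGB2BGR)[125:300,155:425],None,fx=2.96,fy=2.96,interpolation=2))
for nm,box,th,z in(('petri',(310,255,340,285),170,.015),):
    m=np.zeros(a.shape[:2],np.uint8);x0,y0,x1,y1=box;m[y0:y1,x0:x1]=a[y0:y1,x0:x1].min(2)>th
    n,l,s,c=cv2.connectedComponentsWithStats(m);i=1+np.argmax(s[1:,4]);print(nm,onz(T,*c[i],z))
E
python3 st.py
```

```text
time_s: 55.55
position: [0.6438, -0.0924, 0.3374]
tool_rot: [[-1.0, -0.0, -0.002], [-0.0, 1.0, 0.001], [0.002, 0.001, -1.0]]
ft_force: [-0.9, -0.0, -0.9]
grip_width: 0.0499
reagent 1272 [277. 193.] ztop 0.1867 topmean [ 0.6437 -0.0921  0.1855] ray [ 0.644  -0.0919  0.185 ]
reagent 920 [402. 170.] ztop 0.1231 topmean [0.6429 0.0343 0.1212] ray [0.633  0.0136 0.185 ]
saline 946 [359. 138.] ztop 0.1751 topmean [ 0.6013 -0.0257  0.1738] ray [ 0.6015 -0.0255  0.173 ]
petri [ 0.40988925 -0.13537144  0.015     ]
t 55.7 p [ 0.6439 -0.0924  0.3371] w 0.0497 F [-0.4 -0.1  0.1] q [ -19.   31.   42.    0.  107. -109.]
```

View pics/w32.png

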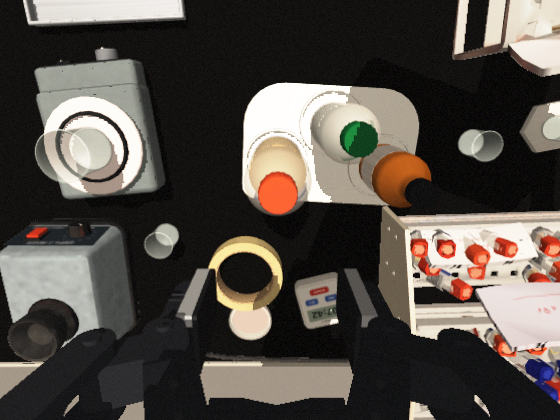

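View pics/s32.png

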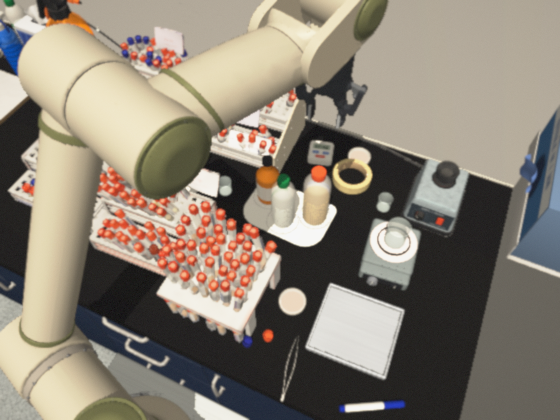

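```bash
python3 -c "
from rig import *
print(close_job())"
```

```text
the job is handed in; nothing more can be done
None
```

I set the three bottles in the spill tray, put the beaker on the stirrer inside the rubber ring, and returned each bottle to its own seat. The job was handed in at about 56 s; no verdict was reported.

**Bottles:** the last wrist-camera readings put each cap within 2 mm of where it stood at the start. Positions are x, y in m:

| Bottle | Start | End |
|---|---|---|
| reagent | (0.643, −0.092) | (0.644, −0.092) |
| saline | (0.600, −0.026) | (0.601, −0.026) |
| amber | (0.652, 0.039) | (0.652, 0.040) |

The amber reading was taken right after I set it down. The final pictures show it still upright in its seat.

**Beaker:** by its base it stands about 3 mm from the plate's centre, inside the ring. One fit of the stirrer plate disagreed by about 9 mm because the mask had also caught the housing. I dropped that fit; the other views agreed to within about 4 mm.

**Bystanders and arm:** the petri dish moved less than 1 mm. I checked the measuring cylinder by eye only, and it looked upright and unmoved. The gripper was open and clear above the bottles at hand-in.

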